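# Crack-test gudgeon pins in a ratchet clamp and return them to their pistons

### The arm

A 7-joint arm with a two-finger parallel gripper is mounted at the origin on the work surface. World frame = base frame: x ahead of the robot, y to its left, z up, the work surface at z = 0. Lengths are in m, angles in degrees, forces in N, time in s.
With the tool pointing down it reaches from about 0.4 to 0.925 m from the base axis. Payload 4.1 kg.
Tool frame: the origin (TCP) lies at the very end of the fingers, on their centre line; the grasp point (between the pads) lies 19 mm behind it; z points along the fingers, y is the line along which they close (so a half turn about z gives the same grasp; the last joint's range is limited). The gripper opens to 85 mm and grips with 20 to 120 N. Pads are 22 mm wide; open, the fingers measure 114 mm over their backs; the gripper's body (76 mm by 85 mm) begins 54 mm behind the grasp point. The pads swing forward as they close: fully open they stand 13 mm farther back than shut.
Start: joints at [-70.875, 22.827, 2.584, 88.041, -1.071, 69.15, -2.905], TCP at [0.273, 0.59, 0.231] pointing down, gripper open.
Joint ranges: [-161.44, 161.44], [-28.35, 127.94], [-78.24, 83.42], [0, 140.83], [-78.03, 258.03], [13.02, 114.36], [-168.23, 168.23]. Speed limits (degrees/s): [147.25, 147.25, 180, 180, 180, 180, 180].

### API

Orientations are given as a 3x3 rotation matrix whose columns are the frame's x, y, z axes.
In Python, from workcell import sense, get_image, hand_in gives the robot as it stands. The module is installed in compiled form; this text tells all that it offers.
- The arm moves only by the tool send_rows, never from a script. Its argument "commands" is a list of rows, each a list of 3 entries, a list of its own where there are three numbers: the shift along the world's x, y, z in cm, then the turn about the world's z in rad, then the opening, from 0 (shut) to 1 (fully open). A call has 1 to 10 rows; each row shifts and turns the commanded pose from where the row before left it; what a row does not reach is not made up. A row lasts 1/12 s, in which the tool goes at most 41.7 mm and 7.16 degrees, less where a joint would pass 70% of its speed; a pose out of reach is approached as far as the arm can. A call with a gripper value outside its range is refused whole. The fingers move at their own pace and stop on an object; the grip force is fixed at half the most. Time passes only in rows, so rows that do not move let the fingers close. It gives the time, the measured TCP pose, the force, the opening and the grip force at its end, in the units of the state.
- sense(): the state, without advancing time (a new reading comes with each control period).
- get_image(name): name is "scene" or "top" or "wrist"; returns a dict with "image" (384x512x3 uint8, blue, green, red), "intrinsics" (3x3 intrinsics, pixels), "dist_coeffs" ([k1, k2, p1, p2, k3] as OpenCV has them; the pictures are not rectified), "xyz" and "attitude" of the camera in the world; the wrist camera has in their place "mount" (4x4, takes a point from camera to tool coordinates, whose origin is the TCP and whose axes are the flange's). Camera axes: x right, y down, z forward; pixel columns grow to the right and rows downward; lengths in m; the calibration is good to about 2 mm. A picture is of the moment at which its call begins: read the wrist's pose just before it. There is no depth.
- hand_in(): hands the job in; it is judged then, once.
The state is a dict: "t": time; "q": joint angles; "joint_velocities": joint speeds; "effort": joint torques, N m; "tcp_pos": TCP position; "orientation": TCP orientation; "ft_force": force on the tool from outside, world axes, zero at the start; "wrist_torque": the same for the moment, N m; "opening": finger opening in m; "grasp_force": force on a finger pad.
Only numpy, scipy, OpenCV 4.12 (cv2) and the standard library are available. Lean on these libraries where they do the work, as an engineer would, in place of code of your own. Each camera call takes 0.05 s, during which the arm holds its last target. There are 200 camera calls.

### The job

Crack-test the gudgeon pins standing on the bench: stand all of them upright in a row on the tester's anvil between the copper pads and squeeze the orange handles together until the ratchet catches and holds the pins. Then pull the power unit's red rod to its middle click, leave it there for about two seconds and push it fully home, and only after that press the red tab down so that the clamp springs fully open. Last, put each pin into the hollow of the piston with the same colour, end down, never switching the tester on with the clamp open, and leave the other parts on the bench undisturbed.

Things in the scene. Friction and masses are not known exactly. Their poses are not given: they have to be found in the camera images.
- tester: Crack tester fixed to the bench: blue base with a scissor clamp lying flat, like a big artery forceps, all below 80 mm. Origin: on the bench under the pivot; x from pivot to jaws, orange handles at -x, y left, z up. Sprung copper pads at x = 50 to 142 mm either side of y = 0, 42 to 64 mm above the bench; open, their gap is about 33 mm (near end) to 73 mm (far end).
- anvil (a point): Centre of the flat aluminium anvil top between the pads, 30 mm above the bench, 96 mm from the pivot; axes as the tester. It measures 106 mm (x) by 50 mm (y). The pins stand on it in a row along x, on the line y = 0; three fit at 62, 96 and 130 mm from the pivot.
- handles (a point): Fixed point midway between the two orange handles, where to squeeze them: 83 mm from the pivot, 55 mm above the bench, half-way up the bars (10 mm high and thick); axes as the tester. Over their outer faces (along y) they measure about 61 mm open, 26 mm closed; both move alike to the middle. 20 to 40 N closes them on the pins. 25 mm beside them is free.
- clamp (a joint): Closing angle of each handle, rad: 0 open (springs back there), 0.23 fully squeezed. The ratchet catches at about 0.16 (first tooth) and 0.21 (second tooth) and then holds when let go.
- release_tab (a point): Centre of the top of the red thumb tab (18 x 18 mm, 78 mm above the bench, 18 mm above the orange bars) at the end of the right handle, 112 mm from the pivot; it moves with the handle. Pressed straight down 10 to 14 mm (across the scissors' plane, about 8 N, stop at 17 mm) it unhooks the ratchet and the handles spring open, the tab swinging 24 mm to the right.
- rod_knob (a point): Centre of the red knob (26 mm diameter, 24 mm long, axis level) on the push-pull rod of the fixed grey power unit, 60 mm above the bench, 55 mm in front of the unit's 100 mm high front when home. Its x axis points from the knob into the unit, z up; the rod is pulled out along -x.
- rod (a joint): Pull of the rod in m: 0 home (tester off), 0.020 the middle click (test), 0.040 the outer click. Let go, it snaps to the nearest click; 6 to 7 N takes it out of a click.
- pin_red_mid (a point): Centre (half-way up) of the gudgeon pin with the red painted top: steel, 22 mm diameter, 76 mm long, about 0.15 kg, standing upright; z along it, up. May be absent.
- piston_red_in (a point): Piston with the red painted rim, standing upside down (hollow up): 84 mm outer diameter, 56 mm high, loose, 0.45 kg. The point is the centre of the hollow's flat floor, 16 mm above the bench; the hollow is 54 mm in diameter and 40 mm deep; z up.
- pin_yellow_mid (a point): Centre (half-way up) of the gudgeon pin with the yellow painted top: steel, 22 mm diameter, 76 mm long, about 0.15 kg, standing upright; z along it, up. May be absent.
- piston_yellow_in (a point): Piston with the yellow painted rim, standing upside down (hollow up): 84 mm outer diameter, 56 mm high, loose, 0.45 kg. The point is the centre of the hollow's flat floor, 16 mm above the bench; the hollow is 54 mm in diameter and 40 mm deep; z up.
- pin_blue_mid (a point): Centre (half-way up) of the gudgeon pin with the blue painted top: steel, 22 mm diameter, 76 mm long, about 0.15 kg, standing upright; z along it, up. May be absent.
- piston_blue_in (a point): Piston with the blue painted rim, standing upside down (hollow up): 84 mm outer diameter, 56 mm high, loose, 0.45 kg. The point is the centre of the hollow's flat floor, 16 mm above the bench; the hollow is 54 mm in diameter and 40 mm deep; z up.
- con_rod: Bystander: connecting rod, dark steel, 175 mm long, 22 mm high, lying behind the tester. Origin at its underside. Leave it alone.
- gear: Bystander: dark toothed wheel, 90 mm across, 24 mm high, behind the tester. Origin at its underside. Leave it alone.
- cap_a: Bystander: dark steel bearing cap, 24 x 70 x 32 mm high, near the robot on the right. Origin at its underside. Leave it alone.
- cap_b: Bystander: dark steel bearing cap like the other, far right. Origin at its underside. Leave it alone.
- valve_spring: Bystander: coil spring standing upright, 29 mm wide, 45 mm high, near the robot on the left. Origin at its underside. Leave it alone.
- oil: Bystander: yellow oil bottle, 64 mm wide, 150 mm high, far left. Origin at its underside. Leave it alone.
- fuel_pump: Bystander: round metal fuel pump, 64 mm wide, 60 mm high, far right. Origin at its underside. Leave it alone.

How it is judged:
By the outcome, as a careful person would: the job done as asked, in the order asked, and still so for the second after the job is handed in, with the robot touching nothing.
Of pin_red, pin_yellow, pin_blue only 2 to 3 are there at a start; the rules pass over those that are not, and their reading is None.
At some moment in a run one of piston_red, piston_yellow, piston_blue may be knocked a few centimetres aside while the robot is not near it.
It also fails if it takes over 210 s, if anything falls off the work surface, if the arm or the gripper's body presses on something with over 40 N, if the wrist force passes 120 N, or if a joint passes its speed limit or range.

## Working session

There is one attempt and no reset: what is moved stays moved. The work goes in short steps, Python scripts to look and compute and a tool call to move; the robot and the scene stay as the last step left them, time stands still between calls to the robot, and variables do not carry over. Pictures are saved under pics/ and viewed, at most 16 in all, crops included, and the job is handed in when it is done.

Besides the shell and the picture viewer there is one more tool, called after "Emit:" by a JSON object that holds its "op" and its "data". send_rows: Moves the arm, as the interface text tells. Its arguments: {"type":"object","properties":{"commands":{"type":"array","items":{"type":"array"}}},"required":["commands"]}

```bash
mkdir -p pics; cat > h.py <<'E'
import numpy as np, cv2
from workcell import sense, get_image
def cam(name):
    s=sense(); g=get_image(name)
    K=np.array(g["intrinsics"],float); d=np.array(g["dist_coeffs"],float)
    if "mount" in g:
        M=np.array(g["mount"]); R=np.array(s["orientation"])
        Rc=R@M[:3,:3]; p=np.array(s["tcp_pos"])+R@M[:3,3]
    else:
        p=np.array(g["xyz"]); Rc=np.array(g["attitude"])
    return g["image"],K,d,p,Rc
def onplane(c,uv,z):
    _,K,d,p,R=c
    n=cv2.undistortPoints(np.array(uv,float).reshape(-1,1,2),K,d).reshape(-1,2)
    r=np.c_[n,np.ones(len(n))]@R.T
    return p+r*((z-p[2])/r[:,2])[:,None]
def proj(c,P):
    _,K,d,p,R=c
    return cv2.projectPoints((np.atleast_2d(P)-p)@R,np.zeros(3),np.zeros(3),K,d)[0].reshape(-1,2)
def masks(img):
    h=cv2.cvtColor(img,cv2.COLOR_BGR2HSV)
    f=lambda lo,hi,s=110,v=60: cv2.inRange(h,(lo,s,v),(hi,255,255))
    return {"red":f(0,6)|f(174,180),"orange":f(7,18),"yellow":f(22,35),"blue":f(100,125)}
def blobs(m,amin=25):
    n,l,st,ce=cv2.connectedComponentsWithStats(m)
    return [(ce[i].round(1).tolist(),st[i].tolist()) for i in range(1,n) if st[i][4]>=amin]
E
python3 - <<'E'
from h import *
for n in("scene","top"):
    c=cam(n); cv2.imwrite(f"pics/{n}0.png",cv2.resize(c[0],(800,600)))
    print(n,c[3],c[4].round(3).tolist(),c[1].round(1).tolist())
    for k,m in masks(c[0]).items():
        print(k,blobs(m))
s=sense();print(s["orientation"],s["ft_force"],s["opening"])
E
```

```text
scene [1.07180157 0.45771257 0.72869983] [[-0.712, 0.466, -0.525], [0.702, 0.471, -0.534], [-0.002, -0.749, -0.663]] [[381.6, 0.0, 259.3], [0.0, 381.6, 190.5], [0.0, 0.0, 1.0]]
red [([204.4, 141.0], [192, 134, 25, 15, 123]), ([276.2, 169.3], [273, 165, 8, 11, 64]), ([443.8, 270.5], [434, 264, 18, 16, 178]), ([353.4, 316.4], [344, 307, 20, 20, 305])]
orange [([415.2, 2.1], [395, 0, 35, 10, 144]), ([491.4, 17.9], [466, 10, 46, 18, 425]), ([361.3, 52.4], [320, 36, 83, 36, 914]), ([443.4, 59.0], [442, 54, 6, 11, 26]), ([502.4, 66.2], [499, 58, 9, 16, 30]), ([360.3, 78.1], [335, 67, 44, 25, 595]), ([505.2, 87.0], [494, 76, 18, 27, 165]), ([468.4, 92.8], [432, 78, 66, 32, 628]), ([457.8, 113.7], [429, 99, 56, 32, 936]), ([129.7, 267.9], [25, 153, 198, 212, 10022]), ([287.9, 188.0], [281, 183, 14, 11, 67]), ([233.6, 217.3], [220, 206, 29, 23, 206]), ([254.1, 227.0], [247, 211, 16, 31, 128]), ([351.1, 323.8], [342, 316, 22, 13, 53]), ([247.7, 364.9], [197, 337, 100, 47, 1792])]
yellow [([159.1, 53.1], [73, 0, 176, 135, 14172]), ([294.8, 26.2], [264, 0, 55, 64, 2418]), ([334.3, 16.9], [323, 0
[... 1547 characters left out ...]
 16, 52]), ([248.5, 219.8], [247, 215, 4, 11, 42])]
yellow [([136.4, 146.1], [125, 136, 21, 19, 227]), ([185.5, 162.6], [182, 159, 8, 8, 47]), ([316.4, 177.4], [305, 166, 24, 24, 213]), ([461.5, 227.9], [432, 183, 59, 91, 4418])]
blue [([248.5, 174.9], [228, 150, 30, 42, 216]), ([262.9, 194.4], [257, 172, 13, 36, 189]), ([240.0, 198.5], [231, 175, 17, 38, 230]), ([253.7, 205.8], [251, 201, 8, 10, 57]), ([317.7, 217.4], [306, 206, 24, 24, 189]), ([190.8, 225.9], [187, 223, 8, 7, 43])]
[[-9.07816008e-01  4.19368222e-01 -6.23564653e-04]
 [ 4.19368664e-01  9.07814480e-01 -1.67106924e-03]
 [-1.34712314e-04 -1.77852688e-03 -9.99998409e-01]] [ 0.22317491 -0.32667527  0.1008729 ] 0.08553912178431006
```

View pics/scene0.png

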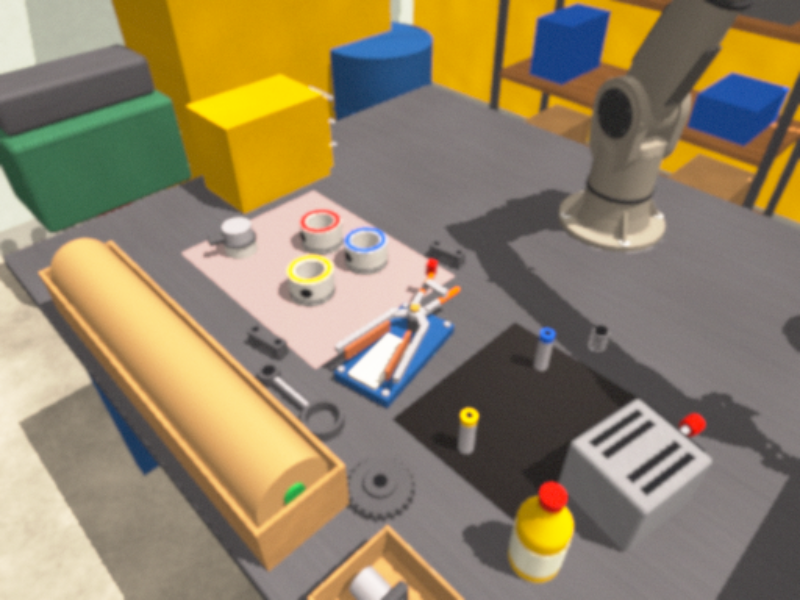

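View pics/top0.png

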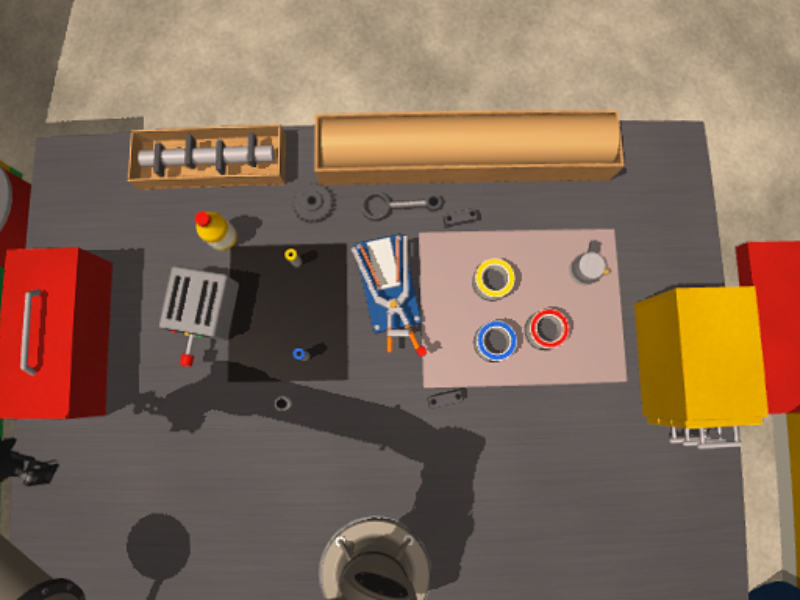

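The scene shows two pins, blue at about (299,354) and yellow at (291,255) in the 800-px top view. There's no red pin. The tester pivot is at about (394,303) with its handles toward the robot, the knob is at (187,360), and the pistons are at (495,278), (497,341) and (549,328).

```bash
cat >> h.py <<'E'
def tri(ca,ua,cb,ub):
    def ray(c,u):
        n=cv2.undistortPoints(np.array(u,float).reshape(1,1,2),c[1],c[2]).ravel()
        r=c[4]@np.r_[n,1]; return c[3],r/np.linalg.norm(r)
    p,a=ray(ca,ua); q,b=ray(cb,ub)
    s=np.linalg.lstsq(np.c_[a,-b],q-p,rcond=None)[0]
    A=p+s[0]*a;B=q+s[1]*b
    return ((A+B)/2).round(4),round(np.linalg.norm(A-B)*1000,1)
E
python3 - <<'E'
from h import *
S=cam("scene");T=cam("top")
for n,u,v,z in [("yel pin",(299.8,266.3),(185.5,162.6),.076),("blue pin",(350,214),(190.8,225.9),.076),("knob",(443.8,270.5),(118.9,230.1),.06),("tab",(276.2,169.3),(269.4,224.4),.078),("Pred",(204.4,141),(351.5,210),.056),("Pyel",(197.9,171.8),(316.4,177.4),.056),("Pblue",(234,154.2),(317.7,217.4),.056),("pivot",(265.6,197),(252,194),.06)]:
    print(n,tri(S,u,T,v),onplane(T,v,z).round(4).tolist())
m=masks(T[0])["blue"]; m2=np.zeros_like(m); m2[145:220,222:275]=m[145:220,222:275]
m2[200:,250:]=0
pts=np.argwhere(m2)[:,::-1].astype(float)
w=onplane(T,pts,.02)[:,:2].astype(np.float32)
print(cv2.minAreaRect(w),cv2.boxPoints(cv2.minAreaRect(w)))
crop=T[0][140:236,215:295]; cv2.imwrite("pics/t1.png",cv2.resize(crop,(500,600),interpolation=cv2.INTER_CUBIC))
E
```

```text
yel pin (array([0.6602, 0.1609, 0.0709]), np.float64(1.1)) [[0.6593, 0.1596, 0.076]]
blue pin (array([0.454 , 0.1435, 0.0702]), np.float64(1.5)) [[0.4541, 0.1419, 0.076]]
knob (array([0.4452, 0.38  , 0.0616]), np.float64(3.3)) [[0.4459, 0.3789, 0.06]]
tab (array([ 0.4528, -0.1057,  0.0682]), np.float64(2.4)) [[0.4529, -0.1062, 0.078]]
Pred (array([ 0.4936, -0.3757,  0.0523]), np.float64(1.0)) [[0.4936, -0.3751, 0.056]]
Pyel (array([ 0.6039, -0.2661,  0.0531]), np.float64(1.0)) [[0.6037, -0.266, 0.056]]
Pblue (array([ 0.4718, -0.2633,  0.0485]), np.float64(4.1)) [[0.4727, -0.2636, 0.056]]
pivot (array([ 0.5514, -0.0517,  0.0625]), np.float64(5.3)) [[0.5535, -0.0538, 0.06]]
((0.6052471399307251, -0.04043993353843689), (0.2000368982553482, 0.10477091372013092), 11.31903076171875) [[ 0.4968923  -0.0087042 ]
 [ 0.5174559  -0.11143728]
 [ 0.71360195 -0.07217567]
 [ 0.6930384   0.03055741]]
```

View pics/t1.png

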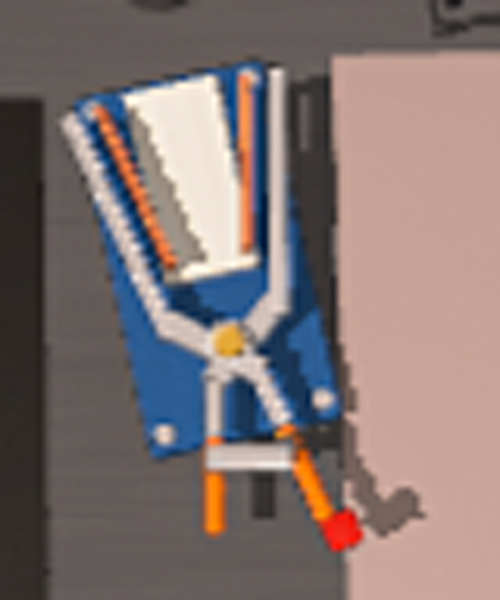

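Emit:
{"op": "send_rows", "data": {"commands": [[[2.6,-2.9,0],0.1,1],[[2.6,-2.9,0],0.1,1],[[2.6,-2.9,0],0.1,1],[[2.6,-2.9,0],0.1,1],[[2.6,-2.9,0],0.1,1],[[2.6,-2.9,0],0.1,1],[[2.6,-2.9,0],0.03,1],[[2.6,-2.9,0],0,1],[[2.6,-2.9,0],0,1],[[2.6,-2.9,0],0,1]]}}

```text
t: 1.03
tcp_pos: [0.5335, 0.2984, 0.2313]
orientation: [[-0.981, -0.196, -0.0], [-0.196, 0.981, 0.0], [0.0, 0.0, -1.0]]
ft_force: [1.1, 0.6, 0.1]
opening: 0.0855
grasp_force: 0.0
```

Emit:
{"op": "send_rows", "data": {"commands": [[[2.6,-2.9,-1],0,1],[[2.6,-2.9,-1],0,1],[[2.6,-2.9,-1],0,1],[[2.5,-2.9,0],0,1],[[0,0,0],0,1],[[0,0,0],0,1]]}}

```text
t: 1.53
tcp_pos: [0.637, 0.1802, 0.2007]
orientation: [[-0.982, -0.19, -0.0], [-0.19, 0.982, -0.002], [0.001, -0.002, -1.0]]
ft_force: [0.4, 0.8, 0.2]
opening: 0.0851
grasp_force: 0.0
```

```bash
python3 - <<'E'
from h import *
W=cam("wrist"); s=sense(); print(s["t"],s["tcp_pos"],np.array(s["orientation"]).round(3).tolist(),W[3],W[4].round(2).tolist())
cv2.imwrite("pics/w1.png",W[0])
m=masks(W[0])["yellow"]
for b in blobs(m): print(b,onplane(W,b[0],.076).round(4))
print(proj(W,[.66,.1602,.076]))
E
```

```text
1.5833 [0.63574274 0.18334945 0.20089507] [[-0.981, -0.194, -0.001], [-0.194, 0.981, 0.0], [0.001, 0.0, -1.0]] [0.56190794 0.16644003 0.34262147] [[-0.19, 0.94, 0.29], [0.98, 0.18, 0.05], [-0.0, 0.29, -0.96]]
([32.8, 49.3], [25, 41, 17, 18, 225]) [[ 0.5502 -0.043   0.076 ]]
([238.6, 200.0], [228, 189, 20, 23, 247]) [[0.6561 0.1624 0.076 ]]
([390.0, 266.2], [373, 252, 32, 30, 342]) [[0.7018 0.3448 0.076 ]]
[[235.96311544 203.08404067]]
```

View pics/w1.png

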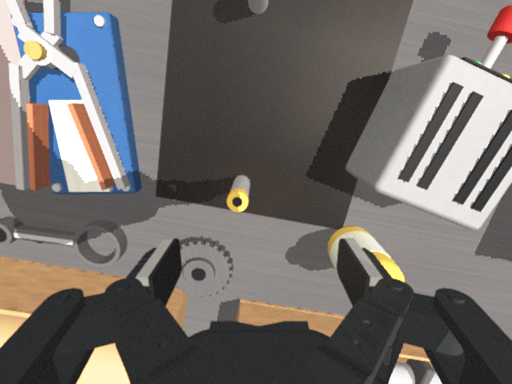

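The wrist view shows the yellow pin top at (238,200), which puts it at about (0.657, 0.162) and agrees with the top view. I'll descend and grasp.

Emit:
{"op": "send_rows", "data": {"commands": [[[1.1,-1.1,-3],0,1],[[1.1,-1.0,-3.4],0,1],[[0,0,-3.5],0,1],[[0,0,-3.2],0,1],[[0,0,-2.4],0,1],[[0,0,0],0,1],[[0,0,0],0,0],[[0,0,0],0,0],[[0,0,0],0,0],[[0,0,0],0,0]]}}

```text
t: 2.42
tcp_pos: [0.6591, 0.1639, 0.0489]
orientation: [[-0.981, -0.196, 0.004], [-0.196, 0.981, 0.002], [-0.004, 0.001, -1.0]]
ft_force: [-0.3, 0.2, -0.7]
opening: 0.0391
grasp_force: 0.0
```

Emit:
{"op": "send_rows", "data": {"commands": [[[0,0,0],0,0],[[0,0,0],0,0],[[0,0,0],0,0],[[0,0,0],0,0]]}}

```text
t: 2.75
tcp_pos: [0.6589, 0.1627, 0.0482]
orientation: [[-0.981, -0.195, 0.003], [-0.195, 0.981, 0.0], [-0.003, -0.0, -1.0]]
ft_force: [-0.5, -0.7, 5.6]
opening: 0.0202
grasp_force: 58.4
```

Emit:
{"op": "send_rows", "data": {"commands": [[[0,0,2],0,0],[[0,0,3],0,0],[[0,0,3],0,0],[[0,-1,3],0,0],[[-1,-3,2],0,0],[[-1,-3,2],0,0],[[-1,-3,2],0,0],[[-1,-2,0],0,0],[[0,0,0],0,0],[[0,0,0],0,0]]}}

```text
t: 3.58
tcp_pos: [0.6169, 0.0412, 0.2165]
orientation: [[-0.981, -0.192, -0.0], [-0.192, 0.981, 0.0], [0.0, 0.0, -1.0]]
ft_force: [0.2, 1.1, -1.4]
opening: 0.0206
grasp_force: 58.7
```

```bash
python3 - <<'E'
from h import *
W=cam("wrist"); s=sense(); print(s["t"],s["tcp_pos"],s["opening"],s["ft_force"])
np.save("w2.npy",np.r_[s["tcp_pos"],np.ravel(s["orientation"])])
cv2.imwrite("pics/w2.png",W[0]); cv2.imwrite("pics/w2b.png",cv2.resize(W[0],(800,600),interpolation=cv2.INTER_CUBIC))
M=masks(W[0])
for k in M:
  for b in blobs(M[k],60): print(k,b,onplane(W,b[0],.06).round(4))
E
```

```text
3.6333 [0.61708596 0.04345069 0.21594182] 0.020364935685313203 [-0.59606266 -0.00508789 -2.36208332]
red ([503.5, 343.4], [492, 329, 20, 33, 471]) [[0.7865 0.427  0.06  ]]
orange ([151.6, 17.8], [145, 0, 13, 36, 112]) [[ 0.479  -0.0915  0.06  ]]
orange ([157.6, 11.0], [153, 0, 10, 23, 72]) [[ 0.4721 -0.0863  0.06  ]]
orange ([206.1, 26.1], [197, 0, 17, 56, 322]) [[ 0.4759 -0.0386  0.06  ]]
orange ([164.6, 49.8], [159, 46, 12, 8, 61]) [[ 0.5046 -0.0766  0.06  ]]
orange ([169.2, 182.9], [161, 146, 17, 77, 667]) [[ 0.642  -0.0588  0.06  ]]
orange ([220.0, 186.2], [208, 146, 24, 77, 487]) [[ 0.6347 -0.0007  0.06  ]]
orange ([53.6, 293.5], [0, 261, 137, 70, 5561]) [[ 0.8229 -0.1944  0.06  ]]
orange ([251.9, 313.2], [232, 300, 44, 26, 862]) [[0.8035 0.0685 0.06  ]]
orange ([148.6, 317.8], [140, 309, 17, 19, 114]) [[ 0.8382 -0.0683  0.06  ]]
orange ([492.7, 349.2], [470, 328, 42, 40, 288]) [[0.7992 0.4167 0.06  ]]
orange ([172.7, 343.5], [152, 333, 30, 29, 88]) [[ 0.8763 -0.0316  0.06  ]]
orange ([344.1, 343.7], [336, 332, 21, 24, 138]) [[0.8301 0.206  0.06  ]]
yellow ([10.9, 118.9], [0, 84, 22, 65, 576]) [[ 0.6033 -0.2331  0.06  ]]
yellow ([258.6, 268.0], [239, 249, 40, 39, 856]) [[0.7328 0.064  0.06  ]]
yellow ([482.0, 304.5], [455, 278, 55, 54, 1519]) [[0.7305 0.3685 0.06  ]]
blue ([4.7, 5.5], [0, 0, 14, 16, 139]) [[ 0.4956 -0.2311  0.06  ]]
blue ([396.0, 37.0], [382, 22, 30, 30, 559]) [[0.4492 0.1472 0.06  ]]
blue ([182.1, 71.4], [176, 63, 12, 22, 185]) [[ 0.5211 -0.0572  0.06  ]]
blue ([225.4, 104.1], [202, 63, 39, 126, 2249]) [[ 0.5441 -0.0087  0.06  ]]
blue ([157.6, 94.5], [150, 75, 19, 41, 417]) [[ 0.5483 -0.08    0.06  ]]
blue ([183.6, 130.2], [166, 117, 40, 30, 727]) [[ 0.5796 -0.0491  0.06  ]]
blue ([176.8, 203.4], [172, 171, 10, 51, 267]) [[ 0.6654 -0.0476  0.06  ]]
```

View pics/w2b.png

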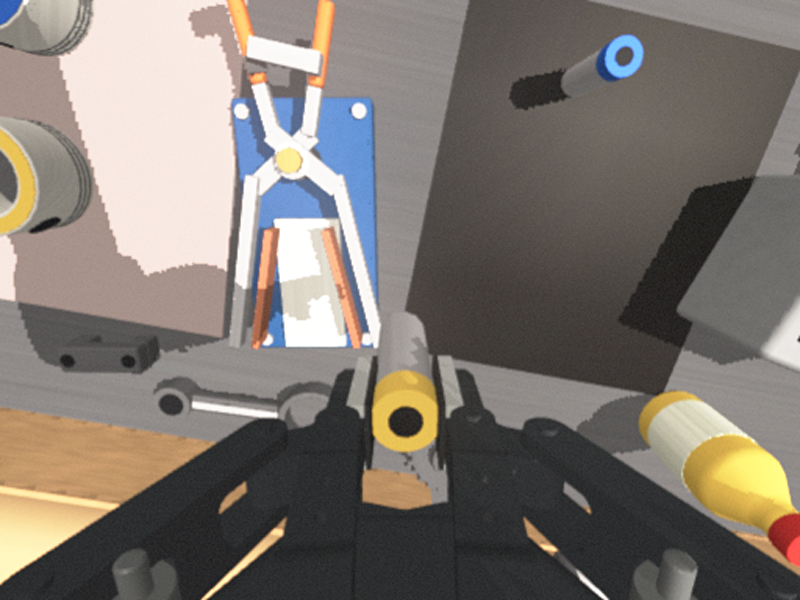

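```bash
python3 - <<'E'
from h import *
v=np.load("w2.npy"); g=get_image("wrist"); M=np.array(g["mount"]);R=v[3:].reshape(3,3)
W=(None,np.array(g["intrinsics"]),np.array(g["dist_coeffs"]),v[:3]+R@M[:3,3],R@M[:3,:3])
f=.64
def P(l,z): return onplane(W,np.array(l)*f,z)[:,:2].round(4)
a=P([(275,219),(338,219),(345,347),(286,347)],.03);print("anvil",a.tolist(),np.linalg.norm(np.diff(a,axis=0),axis=1),a.mean(0))
e=a[2]+a[3]-a[0]-a[1];print("ang",np.degrees(np.arctan2(e[1],e[0])))
p=P([(271,229),(328,229),(354,347),(260,347)],.064);print("pads",p.tolist())
n=(p[0]+p[1])/2;fz=(p[2]+p[3])/2;d=fz-n;print(n,fz,np.degrees(np.arctan2(d[1],d[0])),np.linalg.norm(d))
print("pivot",P([(289,160)],.065),P([(289,160)],.07))
b=P([(236,97),(372,97),(379,348)],.02);print("base",b.tolist(),[np.degrees(np.arctan2(*(b[2]-b[1])[::-1])),np.degrees(np.arctan2(*(b[0]-b[1])[::-1]))+90,np.linalg.norm(b[2]-b[1]),np.linalg.norm(b[0]-b[1])])
print("bluepin",P([(621,57)],.076))
print("held pin top px->", P([(405,410)],.216+.028))
E
```

```text
anvil [[0.5972, -0.062], [0.5877, -0.0142], [0.6929, 0.0076], [0.7026, -0.0415]] [0.0487349  0.107435   0.05004898] [ 0.6451   -0.027525]
ang 11.357011986442664
pads [[0.5989, -0.0546], [0.5912, -0.0156], [0.6759, 0.0165], [0.6898, -0.0536]]
[ 0.59505 -0.0351 ] [ 0.68285 -0.01855] 10.674806066175279 0.0893461946587542
pivot [[ 0.5509 -0.0473]] [[ 0.5507 -0.046 ]]
base [[0.5159, -0.1023], [0.4965, -0.0042], [0.6926, 0.0363]] [np.float64(11.669078591795707), np.float64(11.186329297527166), np.float64(0.2002385077850911), np.float64(0.09999984999988751)]
bluepin [[0.4535 0.1436]]
held pin top px-> [[0.6118 0.043 ]]
```

Emit:
{"op": "send_rows", "data": {"commands": [[[1.6,-1.6,0],0,0],[[1.6,-1.6,0],0,0],[[1.6,-1.6,0],0,0],[[1.7,-1.65,-1],0,0],[[0,0,-3],0,0],[[0,0,-3],0,0],[[0,0,-3],0,0],[[0,0,-2],0,0],[[0,0,-1],0,0],[[0,0,0],0,0]]}}

```text
t: 4.52
tcp_pos: [0.6805, -0.0193, 0.0824]
orientation: [[-0.98, -0.198, -0.007], [-0.198, 0.98, 0.001], [0.006, 0.002, -1.0]]
ft_force: [-0.3, -0.2, -1.4]
opening: 0.0203
grasp_force: 58.8
```

Emit:
{"op": "send_rows", "data": {"commands": [[[0,0,0],0,0],[[0,0,-0.4],0,0],[[0,0,-0.2],0,0],[[0,0,0],0,0]]}}

```text
t: 4.85
tcp_pos: [0.6832, -0.0213, 0.0813]
orientation: [[-0.981, -0.196, 0.002], [-0.196, 0.981, 0.0], [-0.002, -0.0, -1.0]]
ft_force: [-0.2, -1.0, -1.2]
opening: 0.0203
grasp_force: 58.8
```

Emit:
{"op": "send_rows", "data": {"commands": [[[0,0,-0.1],0,0],[[0,0,-0.1],0,0],[[0,0,0],0,0]]}}

```text
t: 5.1
tcp_pos: [0.6826, -0.0214, 0.0786]
orientation: [[-0.981, -0.196, 0.0], [-0.196, 0.981, 0.0], [-0.0, 0.0, -1.0]]
ft_force: [-0.3, -0.5, -1.2]
opening: 0.0204
grasp_force: 58.8
```

```bash
python3 - <<'E'
from h import *
S=cam("scene"); s=sense(); print(s["tcp_pos"],s["ft_force"])
cv2.imwrite("pics/s2.png",cv2.resize(S[0][150:270,190:350],(800,600),interpolation=cv2.INTER_CUBIC))
E
```

```text
[ 0.68260027 -0.02141058  0.07851694] [-0.7343346   0.18565046 -1.25168079]
```

View pics/s2.png

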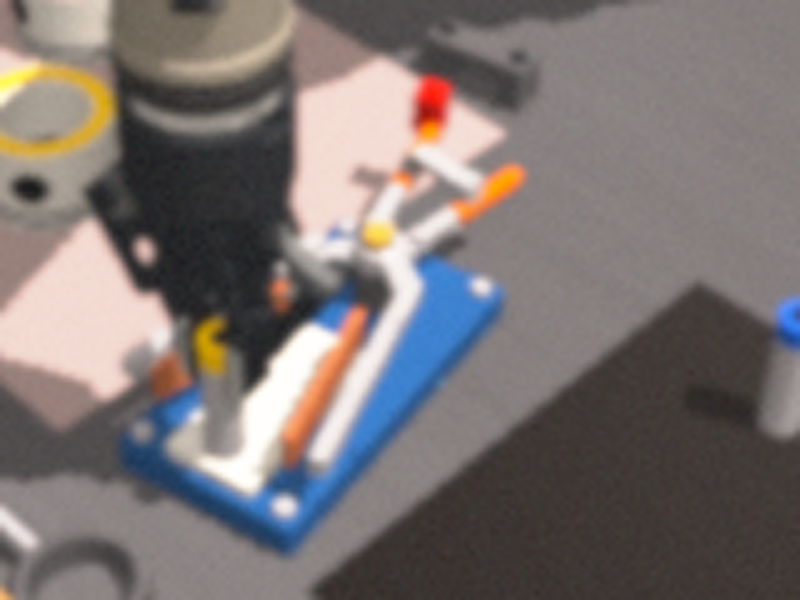

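The pin hangs upright over the far end of the anvil at about (222,445), on the mid line. I'll lower it to contact and release.

Emit:
{"op": "send_rows", "data": {"commands": [[[0,0,-0.1],0,0],[[0,0,0],0,0],[[0,0,0],0,0]]}}

```text
t: 5.4
tcp_pos: [0.683, -0.0214, 0.0782]
orientation: [[-0.981, -0.196, 0.001], [-0.196, 0.981, 0.0], [-0.001, 0.0, -1.0]]
ft_force: [-0.6, -0.3, 3.3]
opening: 0.0202
grasp_force: 59.2
```

Emit:
{"op": "send_rows", "data": {"commands": [[[0,0,0],0,0.4],[[0,0,0],0,0.5],[[0,0,0],0,0.6],[[0,0,0],0,0.6],[[0,0,2],0,0.8],[[0,0,3],0,1],[[0,0,3],0,1],[[0,0,3],0,1],[[-2,2,1],0,1],[[-3,2.5,0],0,1]]}}

```text
t: 6.23
tcp_pos: [0.6366, 0.0208, 0.2014]
orientation: [[-0.982, -0.191, 0.01], [-0.191, 0.982, -0.001], [-0.009, -0.003, -1.0]]
ft_force: [-0.2, 0.4, -0.1]
opening: 0.0857
grasp_force: 0.0
```

Emit:
{"op": "send_rows", "data": {"commands": [[[-3,2.5,0],0,1],[[-3,2.5,0],0,1],[[-3,2.5,0],0,1],[[-3,2.5,0],0,1],[[-3,2,0],0,1],[[0,0,0],0,1],[[0,0,0],0,1]]}}

```text
t: 6.82
tcp_pos: [0.4812, 0.1452, 0.1976]
orientation: [[-0.98, -0.2, 0.0], [-0.2, 0.98, 0.001], [-0.0, 0.001, -1.0]]
ft_force: [0.6, -2.1, 0.2]
opening: 0.0857
grasp_force: 0.0
```

```bash
python3 - <<'E'
from h import *
W=cam("wrist");S=cam("scene");T=cam("top"); s=sense(); print(s["tcp_pos"])
for c,n in((W,"w"),(T,"t"),(S,"s")):
  M=masks(c[0])
  for k in("blue","yellow"):
    for b in blobs(M[k]):
      P=onplane(c,b[0],.106 if k=="yellow" else .076)[0]
      if .4<P[0]<.75 and -.06<P[1]<.2: print(n,k,b,P.round(4))
E
```

```text
[0.48375232 0.14254609 0.1975651 ]
w blue ([262.3, 158.4], [251, 147, 24, 24, 390]) [0.4519 0.1431 0.076 ]
w blue ([124.3, 201.9], [93, 159, 57, 107, 3476]) [0.5253 0.0116 0.076 ]
w blue ([71.3, 175.0], [59, 162, 21, 30, 338]) [ 0.5069 -0.0425  0.076 ]
w blue ([57.4, 199.2], [53, 186, 10, 23, 64]) [ 0.5362 -0.0567  0.076 ]
w blue ([75.6, 226.9], [63, 217, 37, 26, 446]) [ 0.5644 -0.0381  0.076 ]
w blue ([82.3, 275.3], [78, 243, 13, 53, 294]) [ 0.6243 -0.0305  0.076 ]
t blue ([251.8, 153.6], [248, 150, 9, 12, 28]) [ 0.6837 -0.0563  0.076 ]
t blue ([247.9, 178.3], [228, 153, 30, 39, 190]) [ 0.6024 -0.0419  0.076 ]
t blue ([239.9, 198.4], [231, 175, 17, 38, 223]) [ 0.538 -0.015  0.076]
t blue ([253.8, 205.8], [251, 201, 8, 10, 58]) [ 0.5132 -0.0586  0.076 ]
t blue ([190.9, 226.0], [187, 223, 8, 7, 42]) [0.4537 0.1416 0.076 ]
t yellow ([242.0, 151.8], [239, 149, 7, 7, 36]) [ 0.6827 -0.0254  0.106 ]
s blue ([256.7, 232.7], [214, 201, 76, 59, 864]) [0.6613 0.0317 0.076 ]
s blue ([255.1, 208.5], [251, 204, 10, 11, 92]) [ 0.6085 -0.028   0.076 ]
s blue ([349.7, 214.3], [345, 210, 10, 10, 80]) [0.4603 0.147  0.076 ]
s yellow ([233.3, 218.3], [228, 214, 11, 10, 78]) [ 0.6873 -0.0176  0.106 ]
```

Emit:
{"op": "send_rows", "data": {"commands": [[[-1.5,0,-3],0,1],[[-1.5,0.1,-3.4],0,1],[[0,0,-3.5],0,1],[[0,0,-3.0],0,1],[[0,0,-2.1],0,1],[[0,0,0],0,1],[[0,0,0],0,0],[[0,0,0],0,0],[[0,0,0],0,0],[[0,0,0],0,0]]}}

```text
t: 7.8
tcp_pos: [0.4541, 0.1449, 0.0489]
orientation: [[-0.981, -0.195, 0.003], [-0.195, 0.981, 0.001], [-0.003, 0.001, -1.0]]
ft_force: [-0.1, 0.3, -0.3]
opening: 0.0388
grasp_force: 0.0
```

Emit:
{"op": "send_rows", "data": {"commands": [[[0,0,0],0,0],[[0,0,0],0,0],[[0,0,0],0,0],[[0,0,0],0,0]]}}

```text
t: 8.13
tcp_pos: [0.4537, 0.1446, 0.0486]
orientation: [[-0.981, -0.196, 0.002], [-0.196, 0.981, 0.001], [-0.002, 0.0, -1.0]]
ft_force: [-0.3, -1.7, 6.7]
opening: 0.0203
grasp_force: 58.4
```

Emit:
{"op": "send_rows", "data": {"commands": [[[0,0,2],0,0],[[0,0,3],0,0],[[0,0,3],0,0],[[1,-0.7,3],0,0],[[2.5,-1.7,2],0,0],[[2.5,-1.7,2],0,0],[[2.5,-1.7,2],0,0],[[2.5,-1.7,0],0,0],[[2.5,-1.8,0],0,0],[[0,0,0],0,0]]}}

```text
t: 8.97
tcp_pos: [0.5917, 0.046, 0.2176]
orientation: [[-0.982, -0.189, 0.004], [-0.189, 0.982, -0.004], [-0.004, -0.005, -1.0]]
ft_force: [-0.5, -1.3, -2.6]
opening: 0.02
grasp_force: 59.0
```

Emit:
{"op": "send_rows", "data": {"commands": [[[0,0,0],0,0]]}}

```text
t: 9.05
tcp_pos: [0.5879, 0.0499, 0.2167]
orientation: [[-0.981, -0.193, -0.001], [-0.193, 0.981, -0.001], [0.001, -0.001, -1.0]]
ft_force: [-0.7, 0.5, -2.2]
opening: 0.02
grasp_force: 59.0
```

```bash
python3 - <<'E'
from h import *
W=cam("wrist"); s=sense(); print(s["tcp_pos"],s["opening"])
np.savez("w3.npz",img=W[0],K=W[1],d=W[2],p=W[3],R=W[4])
cv2.imwrite("pics/w3.png",cv2.resize(W[0],(800,600),interpolation=cv2.INTER_CUBIC))
M=masks(W[0])
for k in("blue","yellow"):
    for b in blobs(M[k],60): print(k,b,onplane(W,b[0],.106 if k=="yellow" else s["tcp_pos"][2]+.028).round(4))
E
```

```text
[0.58687873 0.05144584 0.21651566] 0.020154862754445172
blue ([4.2, 18.4], [0, 0, 11, 42, 355]) [[ 0.4995 -0.0637  0.2445]]
blue ([171.6, 97.1], [165, 88, 13, 24, 209]) [[5.153e-01 3.000e-04 2.445e-01]]
blue ([215.3, 130.2], [192, 88, 40, 127, 2332]) [[0.5248 0.0195 0.2445]]
blue ([149.2, 118.9], [141, 100, 20, 38, 421]) [[ 0.5255 -0.0079  0.2445]]
blue ([172.8, 155.8], [153, 139, 45, 67, 793]) [[0.5389 0.0032 0.2445]]
blue ([217.1, 210.0], [211, 186, 13, 45, 74]) [[0.5598 0.0254 0.2445]]
blue ([168.1, 220.3], [164, 191, 10, 48, 256]) [[0.5692 0.004  0.2445]]
blue ([258.8, 260.4], [238, 236, 43, 52, 1543]) [[0.5817 0.0491 0.2445]]
yellow ([7.4, 144.7], [0, 115, 16, 56, 435]) [[ 0.5897 -0.1898  0.106 ]]
yellow ([177.6, 256.3], [165, 246, 24, 23, 254]) [[ 0.677  -0.0206  0.106 ]]
yellow ([466.0, 321.7], [439, 296, 52, 53, 1365]) [[0.6981 0.3164 0.106 ]]
```

View pics/w3.png

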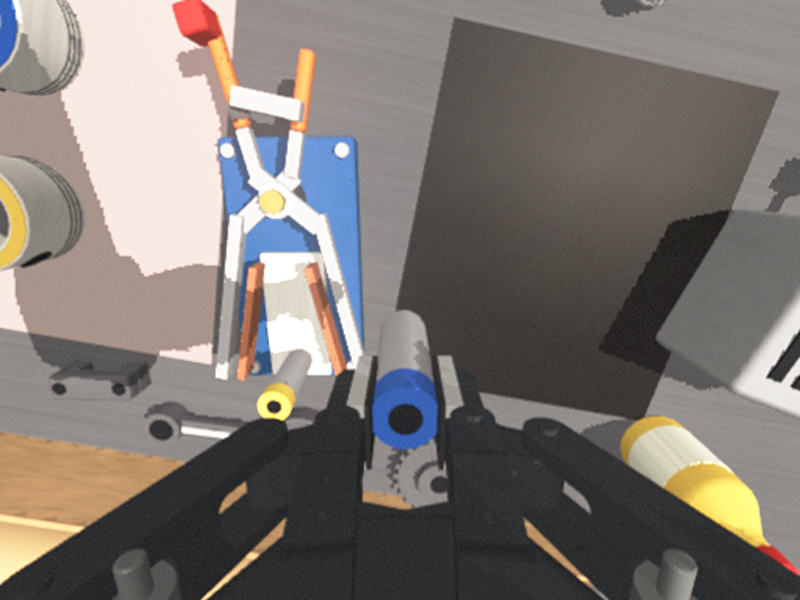

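Emit:
{"op": "send_rows", "data": {"commands": [[[0.8,-2.1,0],0,0],[[0.8,-2.1,0],0,0],[[0.7,-2.1,0],0,0],[[0.7,-2.15,0],0,0],[[0,0,-3],0,0],[[0,0,-3],0,0],[[0,0,-3],0,0],[[0,0,-2.5],0,0],[[0,0,-1.5],0,0],[[0,0,0],0,0]]}}

```text
t: 9.93
tcp_pos: [0.6131, -0.0307, 0.083]
orientation: [[-0.98, -0.198, -0.01], [-0.198, 0.98, 0.001], [0.009, 0.003, -1.0]]
ft_force: [-0.7, 0.0, -2.6]
opening: 0.0205
grasp_force: 59.1
```

Emit:
{"op": "send_rows", "data": {"commands": [[[0,0,0],0,0],[[0,0,-0.3],0,0],[[0,0,-0.2],0,0],[[0,0,0],0,0],[[0,0,0],0,0]]}}

```text
t: 10.35
tcp_pos: [0.6181, -0.0328, 0.0833]
orientation: [[-0.981, -0.196, 0.001], [-0.196, 0.981, 0.0], [-0.001, 0.0, -1.0]]
ft_force: [0.4, 0.2, -1.7]
opening: 0.0202
grasp_force: 59.1
```

Emit:
{"op": "send_rows", "data": {"commands": [[[0,0,-0.2],0,0],[[0,0,-0.1],0,0],[[0,0,0],0,0],[[0,0,0],0,0]]}}

```text
t: 10.68
tcp_pos: [0.6175, -0.0329, 0.0793]
orientation: [[-0.981, -0.196, -0.0], [-0.196, 0.981, 0.0], [0.0, 0.0, -1.0]]
ft_force: [-0.2, -0.3, -1.8]
opening: 0.02
grasp_force: 59.1
```

Emit:
{"op": "send_rows", "data": {"commands": [[[0,0,-0.1],0,0],[[0,0,0],0,0],[[0,0,0],0,0]]}}

```text
t: 10.93
tcp_pos: [0.6179, -0.0329, 0.0787]
orientation: [[-0.981, -0.196, 0.001], [-0.196, 0.981, 0.0], [-0.001, 0.0, -1.0]]
ft_force: [-0.4, -0.3, 1.6]
opening: 0.0206
grasp_force: 59.4
```

Emit:
{"op": "send_rows", "data": {"commands": [[[0,0,0],0,0.4],[[0,0,0],0,0.5],[[0,0,0],0,0.6],[[0,0,0],0,0.6],[[0,0,2],0,0.7],[[0,0,3],0,0.8],[[0,0,4],0,0.87],[[-2.4,-0.5,2],0,0.87],[[-3,-0.6,0],0,0.87],[[-3,-0.6,0],0,0.87]]}}

```text
t: 11.77
tcp_pos: [0.5343, -0.0501, 0.1902]
orientation: [[-0.981, -0.196, 0.004], [-0.196, 0.981, 0.0], [-0.004, -0.001, -1.0]]
ft_force: [-0.1, -0.0, -0.3]
opening: 0.0741
grasp_force: 0.0
```

Emit:
{"op": "send_rows", "data": {"commands": [[[-3,-0.6,0],0,0.87],[[-3,-0.6,0],0,0.87],[[-0.3,-0.1,0],0,0.87],[[0,0,0],0,0.87],[[0,0,0],0,0.87]]}}

```text
t: 12.18
tcp_pos: [0.4714, -0.0627, 0.1889]
orientation: [[-0.981, -0.196, 0.002], [-0.196, 0.981, 0.0], [-0.002, 0.0, -1.0]]
ft_force: [0.8, 0.2, -0.3]
opening: 0.0742
grasp_force: 0.0
```

```bash
python3 - <<'E'
from h import *
W=cam("wrist"); s=sense(); print(s["t"],s["tcp_pos"],s["opening"])
cv2.imwrite("pics/w4.png",cv2.resize(W[0],(800,600),interpolation=cv2.INTER_CUBIC))
print(proj(W,np.array([[.4696,-.0629,.055],[.551,-.0465,.07],[.6118,-.0342,.106]]))/.64)
M=masks(W[0])
for k in("orange","red","blue","yellow"):
    for b in blobs(M[k],60): print(k,b,onplane(W,b[0],{"orange":.06,"red":.078}.get(k,.106)).round(4))
E
```

```text
12.2333 [ 0.47193053 -0.06253725  0.18879363] 0.07437527480355358
[[404.1621511  283.73519914]
 [404.4076748  402.90080061]
 [404.65223485 513.52667071]]
orange ([232.5, 183.7], [225, 162, 16, 46, 343]) [[ 0.4759 -0.0896  0.06  ]]
orange ([279.6, 185.0], [272, 170, 16, 31, 304]) [[ 0.4676 -0.0409  0.06  ]]
orange ([236.5, 300.5], [230, 279, 13, 43, 197]) [[ 0.6197 -0.0604  0.06  ]]
orange ([277.0, 301.1], [272, 279, 13, 44, 227]) [[ 0.6109 -0.0121  0.06  ]]
orange ([114.3, 375.2], [88, 365, 56, 19, 749]) [[ 0.7707 -0.2009  0.06  ]]
red ([220.4, 160.1], [209, 149, 23, 23, 411]) [[ 0.4498 -0.104   0.078 ]]
blue ([66.5, 144.0], [28, 107, 79, 77, 1901]) [[ 0.4555 -0.2288  0.106 ]]
blue ([225.9, 238.0], [215, 202, 28, 92, 1204]) [[ 0.5151 -0.0848  0.106 ]]
blue ([286.8, 238.1], [268, 202, 31, 94, 1296]) [[ 0.5041 -0.0294  0.106 ]]
blue ([256.2, 219.4], [245, 209, 23, 21, 231]) [[ 0.4913 -0.0608  0.106 ]]
blue ([253.0, 263.3], [240, 259, 29, 7, 103]) [[ 0.5365 -0.0551  0.106 ]]
blue ([230.9, 296.6], [224, 268, 14, 54, 254]) [[ 0.5782 -0.0695  0.106 ]]
blue ([282.8, 297.2], [277, 271, 14, 51, 236]) [[ 0.5687 -0.0185  0.106 ]]
blue ([258.3, 320.7], [249, 315, 20, 12, 182]) [[ 0.6019 -0.0369  0.106 ]]
yellow ([70.9, 270.6], [32, 247, 69, 41, 654]) [[ 0.579  -0.2263  0.106 ]]
yellow ([256.2, 255.9], [250, 251, 13, 11, 118]) [[ 0.528  -0.0536  0.106 ]]
```

View pics/w4.png

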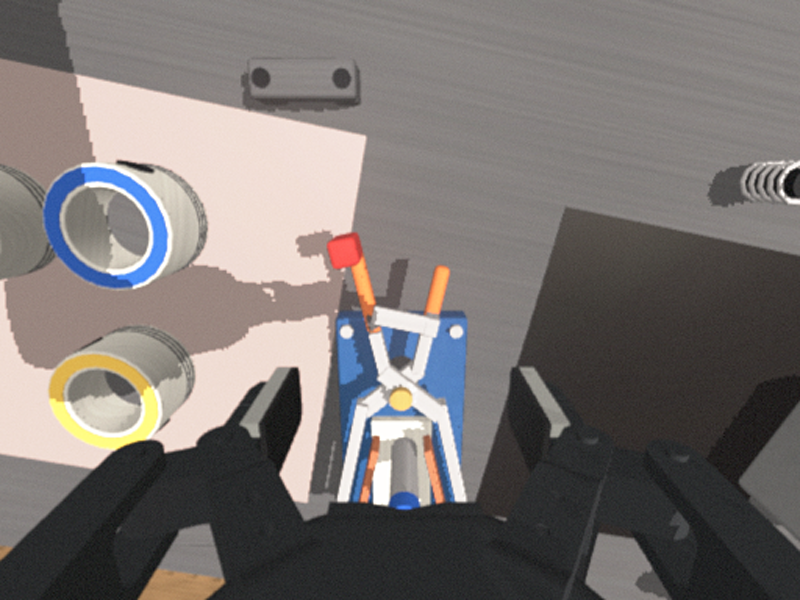

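The handles are at (365,285) and (435,290), centred between the fingers, and the blue pin stands upright between the pads. I'll descend and squeeze.

Emit:
{"op": "send_rows", "data": {"commands": [[[-0.3,-0.1,-3],0,0.87],[[0,0,-3],0,0.87],[[0,0,-3],0,0.87],[[0,0,-3],0,0.87],[[0,0,-2],0,0.87],[[0,0,-1.2],0,0.87],[[0,0,0],0,0.87],[[0,0,0],0,0.87]]}}

```text
t: 12.9
tcp_pos: [0.4684, -0.0636, 0.0358]
orientation: [[-0.98, -0.197, -0.001], [-0.197, 0.98, -0.0], [0.001, 0.0, -1.0]]
ft_force: [-0.4, 0.6, -0.1]
opening: 0.0743
grasp_force: 0.0
```

Emit:
{"op": "send_rows", "data": {"commands": [[[0,0,0],0,0.7],[[0,0,0],0,0.6],[[0,0,0],0,0.5],[[0,0,0],0,0.4],[[0,0,0],0,0.3],[[0,0,0],0,0.2],[[0,0,0],0,0.2],[[0,0,0],0,0.2],[[0,0,0],0,0.2]]}}

```text
t: 13.65
tcp_pos: [0.4676, -0.0659, 0.0382]
orientation: [[-0.981, -0.194, 0.001], [-0.194, 0.981, -0.001], [-0.0, -0.001, -1.0]]
ft_force: [-5.6, -5.1, 10.6]
opening: 0.0199
grasp_force: 59.3
```

Emit:
{"op": "send_rows", "data": {"commands": [[[0,0,0],0,0.2],[[0,0,0],0,0.4],[[0,0,0],0,0.6],[[0,0,0],0,0.8],[[0,0,0],0,0.87],[[0,0,3],0,0.87],[[0,0,4],0,0.87],[[0,0,4],0,0.87],[[0,0,4],0,0.87],[[0,0,0],0,0.87]]}}

```text
t: 14.48
tcp_pos: [0.4724, -0.063, 0.1939]
orientation: [[-0.98, -0.197, 0.014], [-0.197, 0.98, 0.002], [-0.014, -0.001, -1.0]]
ft_force: [0.4, 0.0, -0.1]
opening: 0.0745
grasp_force: 0.0
```

Emit:
{"op": "send_rows", "data": {"commands": [[[0,0,0],0,0.87]]}}

```text
t: 14.57
tcp_pos: [0.469, -0.0627, 0.1888]
orientation: [[-0.98, -0.197, 0.005], [-0.197, 0.98, 0.002], [-0.005, 0.001, -1.0]]
ft_force: [-0.1, 0.1, -0.7]
opening: 0.0745
grasp_force: 0.0
```

```bash
python3 - <<'E'
from h import *
W=cam("wrist"); s=sense(); print(s["t"],s["tcp_pos"],s["opening"])
S=cam("scene")
a=cv2.resize(W[0][120:384,150:362],(480,600),interpolation=cv2.INTER_CUBIC)
b=cv2.resize(S[0][150:270,210:274],(320,600),interpolation=cv2.INTER_CUBIC)
cv2.imwrite("pics/w5.png",np.hstack([a,b]))
M=masks(W[0])
for k in("orange","red"):
    for b in blobs(M[k],60): print(k,b,onplane(W,b[0],{"orange":.06,"red":.078}.get(k,.106)).round(4))
T=cam("top")
for c in (T,S):
  for b in blobs(masks(c[0])["red"],20):
    P=onplane(c,b[0],.078)[0]
    if abs(P[0]-.45)<.06 and abs(P[1]+.08)<.08: print(b,P)
E
```

```text
14.6167 [ 0.46740497 -0.06275706  0.1868596 ] 0.0744546941684035
orange ([232.0, 185.9], [224, 165, 16, 48, 340]) [[ 0.4763 -0.0895  0.06  ]]
orange ([278.9, 187.1], [271, 172, 16, 31, 303]) [[ 0.4679 -0.0409  0.06  ]]
orange ([236.0, 301.1], [230, 280, 12, 42, 189]) [[ 0.6189 -0.0604  0.06  ]]
orange ([276.1, 301.6], [271, 280, 13, 43, 225]) [[ 0.6101 -0.0126  0.06  ]]
orange ([114.3, 375.4], [88, 365, 56, 19, 734]) [[ 0.7701 -0.2007  0.06  ]]
red ([219.9, 162.0], [209, 151, 23, 23, 412]) [[ 0.4496 -0.104   0.078 ]]
([276.2, 169.3], [273, 165, 8, 11, 64]) [ 0.46130681 -0.09635965  0.078     ]
```

View pics/w5.png

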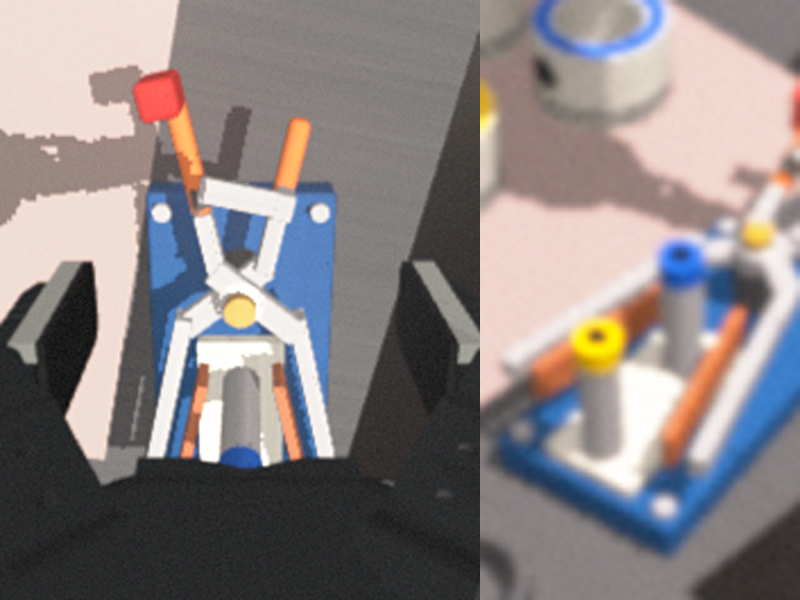

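The handles sprang back open, so the ratchet didn't hold. Both pins still stand. I'll squeeze again, raising the arm as the pads swing forward so they don't drag on the bars, and look while it is closed.

Emit:
{"op": "send_rows", "data": {"commands": [[[0.2,0,-3],0,0.87],[[0,0,-3],0,0.87],[[0,0,-3],0,0.87],[[0,0,-3],0,0.87],[[0,0,-2],0,0.87],[[0,0,-1.4],0,0.87],[[0,0,0],0,0.87],[[0,0,0],0,0.76],[[0,0,0],0,0.7],[[0,0,0],0,0.7]]}}

```text
t: 15.55
tcp_pos: [0.4688, -0.0651, 0.0325]
orientation: [[-0.981, -0.195, -0.001], [-0.195, 0.981, -0.001], [0.001, -0.001, -1.0]]
ft_force: [-1.6, -4.3, -2.6]
opening: 0.0596
grasp_force: 1.8
```

Emit:
{"op": "send_rows", "data": {"commands": [[[0,0,0.1],0,0.64],[[0,0,0.1],0,0.58],[[0,0,0.1],0,0.52],[[0,0,0.05],0,0.46],[[0,0,0.05],0,0.4],[[0,0,0.05],0,0.34],[[0,0,0.05],0,0.28],[[0,0,0],0,0.22],[[0,0,0],0,0.15],[[0,0,0],0,0.1]]}}

```text
t: 16.38
tcp_pos: [0.4672, -0.066, 0.0377]
orientation: [[-0.981, -0.194, -0.004], [-0.194, 0.981, -0.001], [0.004, -0.001, -1.0]]
ft_force: [-4.2, -8.3, 3.4]
opening: 0.0197
grasp_force: 58.7
```

```bash
python3 - <<'E'
from h import *
W=cam("wrist"); s=sense(); print(s["t"],s["tcp_pos"],s["opening"],s["ft_force"])
S=cam("scene")
a=cv2.resize(W[0][130:370,160:352],(480,600),interpolation=cv2.INTER_CUBIC)
b=cv2.resize(S[0][150:250,225:285],(320,533),interpolation=cv2.INTER_CUBIC)
b=np.vstack([b,np.zeros((67,320,3),np.uint8)])
cv2.imwrite("pics/w6.png",np.hstack([a,b]))
for k in ("red",):
  for c in(W,S):
    for b in blobs(masks(c[0])[k],20): print(k,b,onplane(c,b[0],.078).round(4))
E
```

```text
16.4333 [ 0.46717112 -0.06602203  0.03769032] 0.019743983575666882 [-5.46656649 -6.99819213  3.20715454]
red ([235.8, 220.1], [214, 192, 43, 56, 2180]) [[ 0.4371 -0.0812  0.078 ]]
red ([204.6, 141.1], [192, 134, 25, 15, 119]) [[ 0.5152 -0.3427  0.078 ]]
red ([282.3, 172.1], [280, 168, 6, 10, 37]) [[ 0.4584 -0.0762  0.078 ]]
red ([443.9, 270.8], [435, 264, 17, 16, 158]) [[0.4601 0.3837 0.078 ]]
red ([353.4, 316.3], [344, 307, 20, 20, 303]) [[0.6807 0.3114 0.078 ]]
```

View pics/w6.png

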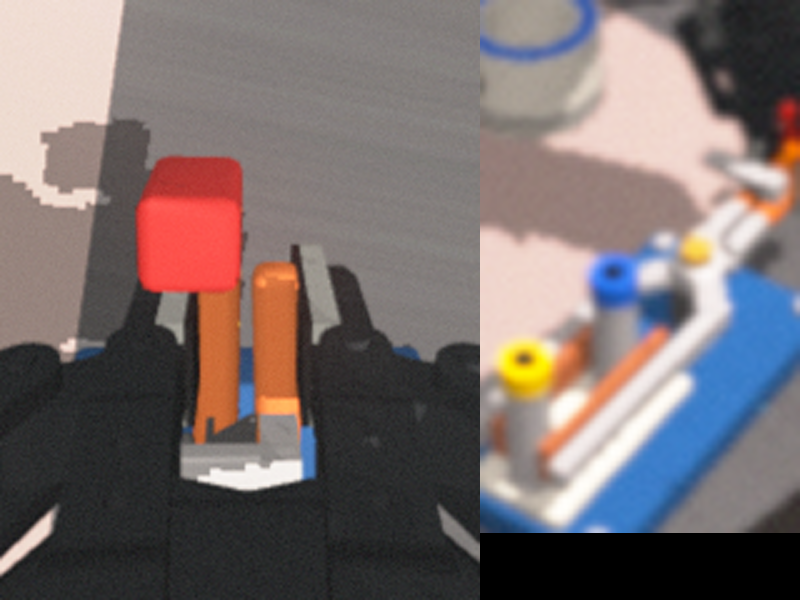

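Both bars are fully closed in the picture at (215,370) and (275,340), with the tab clear at (190,240), and the pins are held. I'll release gently in small steps.

Emit:
{"op": "send_rows", "data": {"commands": [[[0,0,0],0,0.1],[[0,0,0],0,0.1],[[0,0,0],0,0.1],[[0,0,0],0,0.26],[[0,0,0],0,0.28],[[0,0,0],0,0.3],[[0,0,0],0,0.32],[[0,0,0],0,0.34],[[0,0,0],0,0.36]]}}

```text
t: 17.23
tcp_pos: [0.4696, -0.0635, 0.0378]
orientation: [[-0.981, -0.196, 0.0], [-0.196, 0.981, 0.001], [-0.001, 0.001, -1.0]]
ft_force: [-1.4, -3.5, 0.2]
opening: 0.0305
grasp_force: 1.6
```

```bash
python3 - <<'E'
from h import *
W=cam("wrist"); s=sense(); print(s["t"],s["tcp_pos"],s["opening"],s["ft_force"],s["grasp_force"])
for b in blobs(masks(W[0])["red"],20): print(b,onplane(W,b[0],.078).round(4))
h=masks(W[0])["orange"]; print(blobs(h,100))
E
```

```text
17.2833 [ 0.46965346 -0.06349984  0.03772905] 0.030789772071496108 [-0.73340182 -1.88717261  0.72840605] 1.0302669927477837
([225.7, 215.1], [203, 188, 46, 55, 2253]) [[ 0.438  -0.0832  0.078 ]]
[([239.2, 266.1], [228, 221, 21, 78, 1119]), ([269.7, 260.5], [261, 230, 20, 72, 1141])]
```

Emit:
{"op": "send_rows", "data": {"commands": [[[0,0,0],0,0.4],[[0,0,0],0,0.45],[[0,0,0],0,0.5],[[0,0,0],0,0.5]]}}

```text
t: 17.62
tcp_pos: [0.4701, -0.0632, 0.0375]
orientation: [[-0.98, -0.197, 0.001], [-0.197, 0.98, 0.001], [-0.001, 0.001, -1.0]]
ft_force: [-0.6, 0.1, 0.1]
opening: 0.0427
grasp_force: 0.0
```

```bash
python3 - <<'E'
from h import *
W=cam("wrist"); s=sense(); print(s["t"],s["tcp_pos"],s["opening"],s["ft_force"],s["grasp_force"])
for b in blobs(masks(W[0])["red"],20): print(b,onplane(W,b[0],.078).round(4))
h=masks(W[0])["orange"]; print(blobs(h,100))
E
```

```text
17.6667 [ 0.46994512 -0.06335451  0.03747065] 0.042836170210094573 [-0.09265422 -0.29512298  0.2752354 ] 0.0
([225.0, 214.2], [202, 187, 46, 55, 2261]) [[ 0.438  -0.0833  0.078 ]]
[([238.7, 265.5], [228, 219, 21, 80, 1098]), ([269.5, 259.4], [260, 229, 21, 73, 1155])]
```

The handles stayed put while the fingers opened, so the ratchet holds. The tab position says the second tooth. I'll open slowly, rise and check.

Emit:
{"op": "send_rows", "data": {"commands": [[[0,-0.2,0],0,0.55],[[0,0,0],0,0.6],[[0,0,0],0,0.65],[[0,0,0],0,0.7],[[0,0,0],0,0.75],[[0,0,0],0,0.8],[[0,0,1],0,0.8],[[0,0,1],0,0.8],[[0,0,1],0,0.8],[[0,0,2],0,0.8]]}}

```text
t: 18.5
tcp_pos: [0.4686, -0.0658, 0.0877]
orientation: [[-0.981, -0.196, -0.002], [-0.196, 0.981, 0.0], [0.002, 0.001, -1.0]]
ft_force: [0.3, -0.2, 0.2]
opening: 0.0685
grasp_force: 0.0
```

Emit:
{"op": "send_rows", "data": {"commands": [[[0,0,3],0,0.8],[[0,0,4],0,0.8],[[0,0,3],0,0.8],[[0,0,0],0,0.8],[[0,0,0],0,0.8]]}}

```text
t: 18.92
tcp_pos: [0.4713, -0.066, 0.1903]
orientation: [[-0.981, -0.196, 0.006], [-0.196, 0.981, 0.001], [-0.006, -0.001, -1.0]]
ft_force: [-0.9, -0.8, -0.7]
opening: 0.0685
grasp_force: 0.0
```

```bash
python3 - <<'E'
from h import *
W=cam("wrist"); s=sense(); print(s["t"],s["tcp_pos"],s["opening"])
S=cam("scene");T=cam("top")
M=masks(W[0])
for k in("orange","red"):
    for b in blobs(M[k],60): print(k,b,onplane(W,b[0],{"orange":.06,"red":.078}[k]).round(4))
for c in(T,S):
  for b in blobs(masks(c[0])["red"],20)+blobs(masks(c[0])["yellow"],20): print(b[0],onplane(c,b[0],.078).round(4))
a=cv2.resize(W[0][130:370,160:352],(480,600),interpolation=cv2.INTER_CUBIC)
b=cv2.resize(S[0][150:250,225:285],(320,533),interpolation=cv2.INTER_CUBIC)
b=np.vstack([b,np.zeros((67,320,3),np.uint8)])
cv2.imwrite("pics/w7.png",np.hstack([a,b]))
E
```

```text
18.9667 [ 0.46985343 -0.06583331  0.18851522] 0.0680848363625138
orange ([251.5, 181.8], [247, 165, 10, 34, 332]) [[ 0.4708 -0.0737  0.06  ]]
orange ([267.1, 181.7], [263, 166, 10, 33, 283]) [[ 0.4674 -0.0577  0.06  ]]
orange ([248.1, 300.3], [246, 280, 5, 45, 164]) [[ 0.6188 -0.0497  0.06  ]]
orange ([270.5, 300.9], [268, 280, 5, 44, 170]) [[ 0.6143 -0.0228  0.06  ]]
orange ([4.1, 352.8], [0, 348, 13, 14, 103]) [[ 0.7638 -0.3495  0.06  ]]
orange ([118.7, 374.5], [94, 364, 53, 20, 717]) [[ 0.7725 -0.1997  0.06  ]]
red ([246.9, 155.2], [238, 145, 19, 22, 380]) [[ 0.4408 -0.0834  0.078 ]]
[32.9, 207.0] [[0.5246 0.6679 0.078 ]]
[128.8, 139.3] [[0.7432 0.3491 0.078 ]]
[496.6, 201.5] [[ 0.5049 -0.8648  0.078 ]]
[351.6, 210.0] [[ 0.4915 -0.3695  0.078 ]]
[118.9, 230.1] [[0.445  0.3724 0.078 ]]
[136.4, 146.1] [[0.7191 0.3227 0.078 ]]
[242.1, 151.7] [[ 0.6904 -0.025   0.078 ]]
[316.4, 175.8] [[ 0.6049 -0.2624  0.078 ]]
[461.5, 227.9] [[ 0.4226 -0.73    0.078 ]]
[205.0, 141.2] [[ 0.5147 -0.3414  0.078 ]]
[284.4, 171.3] [[ 0.4518 -0.0746  0.078 ]]
[443.9, 270.9] [[0.4603 0.3838 0.078 ]]
[353.4, 316.4] [[0.6809 0.3115 0.078 ]]
[159.2, 53.2] [[ 0.2316 -1.0166  0.078 ]]
[334.3, 17.0] [[-0.7064 -0.7775  0.078 ]]
[391.7, 18.2] [[-0.9079 -0.5527  0.078 ]]
[469.1, 35.4] [[-0.949  -0.1576  0.078 ]]
[310.9, 40.9] [[-0.3491 -0.6431  0.078 ]]
[332.2, 63.0] [[-0.2187 -0.4215  0.078 ]]
[368.6, 71.0] [[-0.2598 -0.2719  0.078 ]]
[442.1, 99.7] [[-0.2427  0.0433  0.078 ]]
[494.2, 114.0] [[-0.2733  0.2114  0.078 ]]
[506.3, 126.2] [[-0.2225  0.2681  0.078 ]]
[119.1, 227.5] [[ 0.8787 -0.2034  0.078 ]]
[196.0, 174.4] [[ 0.6314 -0.2337  0.078 ]]
[233.3, 218.5] [[ 0.6704 -0.0385  0.078 ]]
[347.6, 338.1] [[0.724  0.3292 0.078 ]]
[341.4, 368.8] [[0.7764 0.3541 0.078 ]]
```

View pics/w7.png

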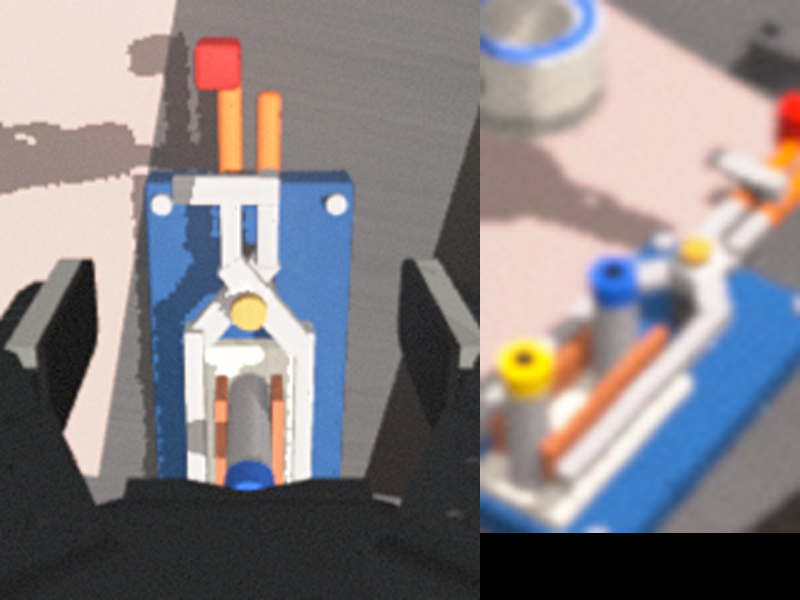

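The clamp is latched on the second tooth: the bars are 16 mm apart (26 mm over their outer faces) and both pins are held. Next is the rod.

Emit:
{"op": "send_rows", "data": {"commands": [[[0,3,1],0,0.8],[[0,4,1],-0.05,0.8],[[0,4,1],-0.05,0.8],[[0,4,0],-0.05,0.8],[[0,4,0],-0.05,0.8],[[0,4,0],-0.05,0.8],[[0,4,0],-0.05,0.8],[[0,4,0],-0.05,0.8],[[0,4,0],0,0.8],[[0,3,0],0,0.8]]}}

```text
t: 19.9
tcp_pos: [0.4678, 0.3176, 0.2155]
orientation: [[-0.989, 0.149, -0.003], [0.149, 0.989, -0.0], [0.003, -0.001, -1.0]]
ft_force: [0.4, 0.5, -0.2]
opening: 0.0683
grasp_force: 0.0
```

Emit:
{"op": "send_rows", "data": {"commands": [[[0,2,0],0,0.8],[[0,0,0],0,0.8],[[0,0,0],0,0.8]]}}

```text
t: 20.15
tcp_pos: [0.4684, 0.3346, 0.2154]
orientation: [[-0.989, 0.15, -0.003], [0.15, 0.989, -0.002], [0.003, -0.003, -1.0]]
ft_force: [-0.2, -1.0, 1.0]
opening: 0.0683
grasp_force: 0.0
```

```bash
python3 - <<'E'
from h import *
W=cam("wrist"); s=sense(); print(s["t"],s["tcp_pos"],np.array(s["orientation"]).round(3).tolist())
np.savez("w8.npz",img=W[0],K=W[1],d=W[2],p=W[3],R=W[4])
for b in blobs(masks(W[0])["red"],60): print(b,onplane(W,b[0],.06).round(4))
cv2.imwrite("pics/w8.png",cv2.resize(W[0],(800,600),interpolation=cv2.INTER_CUBIC))
E
```

```text
20.2 [0.46905301 0.33296985 0.21566578] [[-0.988, 0.152, -0.002], [0.152, 0.988, -0.003], [0.002, -0.003, -1.0]]
([479.2, 161.8], [438, 0, 74, 338, 20165]) [[0.4857 0.5811 0.06  ]]
([296.4, 152.2], [285, 141, 24, 24, 523]) [[0.4444 0.3799 0.06  ]]
([322.1, 206.4], [316, 203, 13, 7, 70]) [[0.5126 0.4028 0.06  ]]
```

View pics/w8.png

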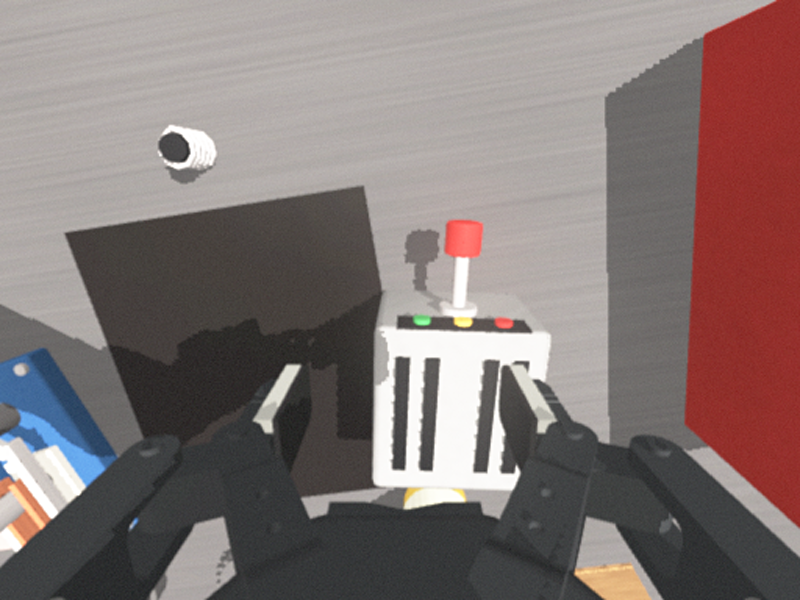

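The knob is at (464,238) and its rod runs up into the unit, parallel to the tool axis (about -8.7°). I'll descend on it and grip.

Emit:
{"op": "send_rows", "data": {"commands": [[[-1.2,2.3,-1],0,0.8],[[-1.2,2.4,-3],0,0.8],[[0,0,-4],0,0.8],[[0,0,-4],0,0.8],[[0,0,-3.5],0,0.8],[[0,0,-2],0,0.8],[[0,0,0],0,0.8],[[0,0,0],0,0.5],[[0,0,0],0,0.3],[[0,0,0],0,0.1]]}}

```text
t: 21.03
tcp_pos: [0.4473, 0.3817, 0.0446]
orientation: [[-0.988, 0.153, 0.003], [0.153, 0.988, 0.003], [-0.003, 0.003, -1.0]]
ft_force: [-0.4, -0.8, 0.5]
opening: 0.0327
grasp_force: 0.0
```

Emit:
{"op": "send_rows", "data": {"commands": [[[0,0,0],0,0.1],[[0,0,0],0,0.1],[[0,0,0],0,0.1],[[0,0,0],0,0.1],[[0,0,0],0,0.1]]}}

```text
t: 21.45
tcp_pos: [0.4468, 0.3795, 0.0448]
orientation: [[-0.988, 0.155, 0.001], [0.155, 0.988, -0.001], [-0.001, -0.001, -1.0]]
ft_force: [-0.9, -5.6, 7.0]
opening: 0.0241
grasp_force: 58.4
```

Emit:
{"op": "send_rows", "data": {"commands": [[[-0.5,0.08,0],0,0.1],[[-0.5,0.08,0],0,0.1],[[-0.5,0.07,0],0,0.1],[[-0.5,0.07,0],0,0.1],[[0,0,0],0,0.1],[[0,0,0],0,0.1],[[0,0,0],0,0.1]]}}

```text
t: 22.03
tcp_pos: [0.427, 0.3832, 0.0448]
orientation: [[-0.988, 0.154, 0.002], [0.154, 0.988, 0.0], [-0.002, 0.0, -1.0]]
ft_force: [0.7, -4.8, 7.8]
opening: 0.0243
grasp_force: 59.8
```

Emit:
{"op": "send_rows", "data": {"commands": [[[0,0,0],0,0.1],[[0,0,0],0,0.1],[[0,0,0],0,0.1],[[0,0,0],0,0.1],[[0,0,0],0,0.1],[[0,0,0],0,0.1],[[0,0,0],0,0.1],[[0,0,0],0,0.1],[[0,0,0],0,0.1],[[0,0,0],0,0.1]]}}

```text
t: 22.87
tcp_pos: [0.427, 0.3832, 0.0447]
orientation: [[-0.988, 0.154, 0.002], [0.154, 0.988, 0.0], [-0.002, 0.0, -1.0]]
ft_force: [0.8, -4.8, 8.7]
opening: 0.0243
grasp_force: 59.8
```

Emit:
{"op": "send_rows", "data": {"commands": [[[0,0,0],0,0.1],[[0,0,0],0,0.1],[[0,0,0],0,0.1],[[0,0,0],0,0.1],[[0,0,0],0,0.1],[[0,0,0],0,0.1],[[0,0,0],0,0.1],[[0,0,0],0,0.1],[[0,0,0],0,0.1],[[0,0,0],0,0.1]]}}

```text
t: 23.7
tcp_pos: [0.427, 0.3833, 0.0447]
orientation: [[-0.988, 0.154, 0.002], [0.154, 0.988, 0.0], [-0.002, 0.0, -1.0]]
ft_force: [-0.4, -4.4, 8.5]
opening: 0.0242
grasp_force: 59.8
```

Emit:
{"op": "send_rows", "data": {"commands": [[[0.5,-0.08,0],0,0.1],[[0.5,-0.08,0],0,0.1],[[0.5,-0.07,0],0,0.1],[[0.5,-0.07,0],0,0.1],[[0.2,0,0],0,0.1],[[0,0,0],0,0.1],[[0,0,0],0,0.1]]}}

```text
t: 24.28
tcp_pos: [0.4467, 0.3795, 0.0447]
orientation: [[-0.988, 0.154, -0.002], [0.154, 0.988, -0.002], [0.002, -0.003, -1.0]]
ft_force: [-4.6, -6.1, 12.6]
opening: 0.0241
grasp_force: 60.4
```

Emit:
{"op": "send_rows", "data": {"commands": [[[0,0,0],0,0.3],[[0,0,0],0,0.5],[[0,0,0],0,0.7],[[0,0,0],0,0.7],[[0,0,3],0,0.7],[[0,0,4],0,0.7],[[0,0,4],0,0.7],[[0,-1,4],0,0.5],[[0,-3,2],0.05,0.2],[[0,-4,0],0.05,0]]}}

```text
t: 25.12
tcp_pos: [0.4498, 0.3066, 0.2186]
orientation: [[-0.999, 0.044, 0.01], [0.044, 0.999, 0.01], [-0.009, 0.01, -1.0]]
ft_force: [1.2, 0.2, 0.1]
opening: 0.024
grasp_force: 0.0
```

Emit:
{"op": "send_rows", "data": {"commands": [[[0,-4,0],0.05,0],[[0,-4,0],0.05,0],[[0,-4,0],0.05,0],[[0,-4,0],0.05,0],[[0,-4,0],0.05,0],[[0,-4,0],0,0],[[0,-4,0],0,0],[[0,-4,0],0,0],[[0,-3,0],0,0],[[0,0,0],0,0]]}}

```text
t: 25.95
tcp_pos: [0.4472, -0.0559, 0.2129]
orientation: [[-0.983, -0.186, 0.001], [-0.186, 0.983, -0.003], [-0.001, -0.003, -1.0]]
ft_force: [0.9, 0.6, 0.2]
opening: 0.0001
grasp_force: 0.0
```

Emit:
{"op": "send_rows", "data": {"commands": [[[0,0,0],0,0],[[0,0,0],0,0]]}}

```text
t: 26.12
tcp_pos: [0.4479, -0.0478, 0.2124]
orientation: [[-0.98, -0.197, 0.0], [-0.197, 0.98, 0.001], [-0.001, 0.001, -1.0]]
ft_force: [-0.0, -0.3, -0.9]
opening: -0.0003
grasp_force: 0.0
```

```bash
python3 - <<'E'
from h import *
W=cam("wrist");T=cam("top");S=cam("scene"); s=sense(); print(s["t"],s["tcp_pos"],np.array(s["orientation"]).round(3).tolist(),s["opening"])
for b in blobs(masks(W[0])["red"],60): print("w",b,onplane(W,b[0],.078).round(4))
for n,c in(("t",T),("s",S)):
  for k in("red","yellow","blue"):
    for b in blobs(masks(c[0])[k],20):
      P=onplane(c,b[0],.06)[0]
      if .4<P[0]<.72 and -.45<P[1]<.4: print(n,k,b[0],b[1][4],P.round(4))
E
```

```text
26.2667 [ 0.44783317 -0.04717676  0.21233475] [[-0.98, -0.199, 0.0], [-0.199, 0.98, 0.0], [-0.0, 0.0, -1.0]] 0.0006325862886023598
w ([1.5, 169.7], [0, 154, 5, 31, 110]) [[ 0.4864 -0.3162  0.078 ]]
w ([227.2, 169.7], [218, 160, 19, 21, 352]) [[ 0.4398 -0.0829  0.078 ]]
t red [351.6, 210.0] 217 [ 0.4932 -0.3744  0.06  ]
t red [118.9, 230.1] 68 [0.4459 0.3789 0.06  ]
t yellow [242.1, 151.7] 37 [ 0.6951 -0.0245  0.06  ]
t yellow [316.4, 175.8] 180 [ 0.6083 -0.2656  0.06  ]
t blue [258.8, 171.9] 215 [ 0.6258 -0.0777  0.06  ]
t blue [233.5, 174.0] 209 [0.6208 0.005  0.06  ]
t blue [246.2, 171.8] 38 [ 0.6271 -0.0366  0.06  ]
t blue [249.7, 186.7] 62 [ 0.5776 -0.0469  0.06  ]
t blue [317.7, 217.5] 188 [ 0.472  -0.2629  0.06  ]
s red [205.0, 141.2] 122 [ 0.4993 -0.3635  0.06  ]
s red [284.4, 171.4] 73 [ 0.435 -0.089  0.06 ]
s red [443.9, 270.8] 158 [0.4431 0.3817 0.06  ]
s red [353.4, 316.4] 306 [0.6701 0.3075 0.06  ]
s yellow [195.7, 173.8] 144 [ 0.6182 -0.2555  0.06  ]
s yellow [233.3, 218.4] 74 [ 0.6591 -0.0525  0.06  ]
s yellow [347.7, 338.2] 941 [0.7144 0.3259 0.06  ]
s blue [233.3, 152.9] 95 [ 0.4781 -0.2557  0.06  ]
s blue [252.2, 204.2] 97 [ 0.5914 -0.0563  0.06  ]
s blue [258.6, 231.9] 1034 [0.6463 0.0226 0.06  ]
```

Emit:
{"op": "send_rows", "data": {"commands": [[[-0.2,-2,-1],0,0],[[-0.2,-2.1,-3],0,0],[[0,0,-3],0,0],[[0,0,-3],0,0],[[0,0,-2],0,0],[[0,0,-0.4],0,0],[[0,0,0],0,0],[[0,0,0],0,0]]}}

```text
t: 26.93
tcp_pos: [0.4446, -0.0893, 0.0891]
orientation: [[-0.98, -0.197, 0.001], [-0.197, 0.98, 0.0], [-0.001, -0.0, -1.0]]
ft_force: [-0.8, 0.2, 0.4]
opening: -0.0001
grasp_force: 0.0
```

Emit:
{"op": "send_rows", "data": {"commands": [[[0,0,-0.4],0,0],[[0,0,-0.4],0,0],[[0,0,-0.4],0,0],[[0,0,-0.4],0,0],[[0,0,-0.4],0,0],[[0,0,0],0,0],[[0,0,0],0,0]]}}

```text
t: 27.52
tcp_pos: [0.4446, -0.0913, 0.069]
orientation: [[-0.981, -0.195, 0.002], [-0.195, 0.981, -0.001], [-0.002, -0.002, -1.0]]
ft_force: [-1.2, -3.5, 6.2]
opening: 0.0006
grasp_force: 3.4
```

Emit:
{"op": "send_rows", "data": {"commands": [[[0,0,-0.2],0,0],[[0,0,-0.2],0,0],[[0,0,0],0,0],[[0,0,0],0,0],[[0,0,0],0,0]]}}

```text
t: 27.93
tcp_pos: [0.4443, -0.0916, 0.0653]
orientation: [[-0.981, -0.195, 0.002], [-0.195, 0.981, -0.002], [-0.001, -0.002, -1.0]]
ft_force: [-1.5, -3.5, 9.3]
opening: 0.0002
grasp_force: 4.6
```

```bash
python3 - <<'E'
from h import *
S=cam("scene");W=cam("wrist"); s=sense(); print(s["t"],s["tcp_pos"],s["ft_force"])
for b in blobs(masks(W[0])["orange"],60): print("w",b,onplane(W,b[0],.06).round(4))
for b in blobs(masks(S[0])["red"],20): print("s",b,onplane(S,b[0],.067).round(4))
E
```

```text
28.0333 [ 0.44434199 -0.09160804  0.06528908] [-2.26527746 -3.92958618  9.12794003]
w ([325.3, 263.1], [317, 257, 18, 13, 168]) [[ 0.4519 -0.0474  0.06  ]]
s ([204.6, 141.1], [192, 134, 25, 15, 120]) [[ 0.5058 -0.3562  0.067 ]]
s ([277.4, 174.6], [275, 170, 6, 9, 42]) [[ 0.4657 -0.0873  0.067 ]]
s ([443.9, 270.8], [435, 264, 17, 16, 158]) [[0.4497 0.3825 0.067 ]]
s ([353.4, 316.4], [344, 307, 20, 20, 306]) [[0.6743 0.309  0.067 ]]
```

The tab has swung to the right under the finger, so the ratchet is unhooked. I'll raise the tool and check that the clamp is fully open.

Emit:
{"op": "send_rows", "data": {"commands": [[[0,0,0.5],0,0],[[0,0,1],0,0],[[0,0,3],0,0],[[0,0,4],0,0.3],[[0.5,0,4],0,0.6],[[2.5,1,2],0,0.8],[[2.5,1,0],0,0.8],[[0,0,0],0,0.8],[[0,0,0],0,0.8]]}}

```text
t: 28.78
tcp_pos: [0.4988, -0.0686, 0.2092]
orientation: [[-0.98, -0.198, -0.001], [-0.198, 0.98, 0.0], [0.001, 0.001, -1.0]]
ft_force: [-1.2, -0.6, 0.0]
opening: 0.0683
grasp_force: 0.0
```

```bash
python3 - <<'E'
from h import *
S=cam("scene");W=cam("wrist"); T=cam("top"); s=sense(); print(s["t"],s["tcp_pos"])
for b in blobs(masks(W[0])["orange"],60): print("w",b,onplane(W,b[0],.06).round(4))
for k,z in(("red",.078),("yellow",.106),("blue",.106)):
  for n,c in(("t",T),("s",S),("w",W)):
    for b in blobs(masks(c[0])[k],20):
      P=onplane(c,b[0],z)[0]
      if .4<P[0]<.72 and -.15<P[1]<.1: print(n,k,b[0],b[1][4],P.round(4))
a=cv2.resize(W[0][120:360,60:360],(600,480),interpolation=cv2.INTER_CUBIC)
b=cv2.resize(S[0][130:250,180:230+50],(400,480),interpolation=cv2.INTER_CUBIC)
cv2.imwrite("pics/w9.png",cv2.resize(np.hstack([a,b]),(800,384)))
E
```

```text
28.9333 [ 0.49695973 -0.07021356  0.20845216]
w ([244.1, 159.6], [236, 139, 18, 48, 344]) [[ 0.4777 -0.0895  0.06  ]]
w ([289.3, 159.7], [282, 145, 15, 30, 282]) [[ 0.4681 -0.0409  0.06  ]]
w ([243.0, 288.9], [234, 255, 18, 68, 316]) [[ 0.6418 -0.0608  0.06  ]]
w ([288.1, 288.5], [280, 255, 17, 67, 290]) [[ 0.63   -0.0045  0.06  ]]
w ([10.5, 340.0], [0, 327, 32, 35, 591]) [[ 0.7853 -0.3579  0.06  ]]
w ([124.6, 365.9], [94, 345, 57, 39, 1452]) [[ 0.8011 -0.2023  0.06  ]]
s red [276.2, 169.3] 64 [ 0.4613 -0.0964  0.078 ]
w red [233.2, 134.2] 338 [ 0.4513 -0.1045  0.078 ]
t yellow [242.1, 151.7] 37 [ 0.683  -0.0257  0.106 ]
s yellow [233.2, 218.4] 81 [ 0.6876 -0.0175  0.106 ]
w yellow [266.5, 228.6] 111 [ 0.533  -0.0542  0.106 ]
t blue [251.8, 153.6] 27 [ 0.676  -0.0563  0.106 ]
t blue [232.9, 168.2] 32 [0.6303 0.0043 0.106 ]
t blue [233.8, 184.7] 42 [0.5775 0.0023 0.106 ]
s blue [253.0, 205.2] 127 [ 0.6255 -0.0171  0.106 ]
s blue [256.9, 232.6] 859 [0.6796 0.0514 0.106 ]
w blue [294.8, 212.7] 1117 [ 0.5109 -0.0305  0.106 ]
w blue [232.9, 220.3] 811 [ 0.5307 -0.0886  0.106 ]
w blue [246.1, 192.3] 38 [ 0.4997 -0.0811  0.106 ]
w blue [258.5, 188.5] 61 [ 0.4937 -0.0702  0.106 ]
w blue [272.0, 195.2] 129 [ 0.4977 -0.0562  0.106 ]
w blue [248.7, 260.8] 416 [ 0.5723 -0.0648  0.106 ]
w blue [291.9, 275.7] 292 [ 0.5809 -0.0168  0.106 ]
w blue [266.6, 296.9] 344 [ 0.6122 -0.0375  0.106 ]
w blue [285.4, 301.3] 77 [ 0.6138 -0.0163  0.106 ]
w blue [245.0, 303.5] 40 [ 0.6253 -0.059   0.106 ]
```

View pics/w9.png

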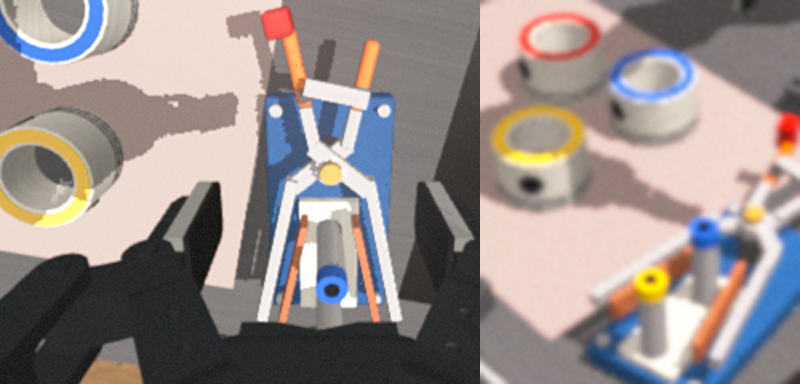

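The clamp is fully open and both pins stand. Next I'll take the blue pin out.

Emit:
{"op": "send_rows", "data": {"commands": [[[3,0.9,0],0,0.7],[[3,0.9,0],0,0.7],[[3,0.9,0],0,0.7],[[3,0.85,0],0,0.7],[[0,0,-3.5],0,0.7],[[0,0,-3.5],0,0.7],[[0,0,-3.5],0,0.7],[[0,0,-2.0],0,0.7],[[0,0,-0.3],0,0.7],[[0,0,0],0,0.7]]}}

```text
t: 29.77
tcp_pos: [0.6166, -0.0349, 0.0797]
orientation: [[-0.981, -0.195, -0.004], [-0.195, 0.981, -0.0], [0.004, 0.001, -1.0]]
ft_force: [0.9, 0.0, 0.2]
opening: 0.0593
grasp_force: 0.0
```

Emit:
{"op": "send_rows", "data": {"commands": [[[0,0,0],0,0.4],[[0,0,0],0,0.2],[[0,0,0],0,0],[[0,0,0],0,0],[[0,0,0],0,0],[[0,0,0],0,0],[[0,0,0],0,0]]}}

```text
t: 30.35
tcp_pos: [0.6202, -0.0347, 0.0836]
orientation: [[-0.981, -0.196, 0.004], [-0.196, 0.981, 0.0], [-0.004, -0.001, -1.0]]
ft_force: [-0.8, -0.9, 6.6]
opening: 0.0197
grasp_force: 58.7
```

Emit:
{"op": "send_rows", "data": {"commands": [[[0,0,2],0,0],[[0,0,3],0,0],[[0,0,3],0,0],[[0,0,3],0,0],[[-1,-1.5,2.5],0,0],[[-2.5,-3,0],0,0],[[-2.5,-3,0],0,0],[[-2.5,-3,0],0,0],[[-2,-3,0],0,0],[[-1.5,-2.5,0],0,0]]}}

```text
t: 31.18
tcp_pos: [0.4957, -0.1966, 0.2164]
orientation: [[-0.981, -0.194, -0.001], [-0.194, 0.981, 0.0], [0.001, 0.0, -1.0]]
ft_force: [0.1, -0.5, -1.4]
opening: 0.0202
grasp_force: 58.8
```

Emit:
{"op": "send_rows", "data": {"commands": [[[0,0,0],0,0],[[0,0,0],0,0],[[0,0,0],0,0]]}}

```text
t: 31.43
tcp_pos: [0.4989, -0.1935, 0.2164]
orientation: [[-0.981, -0.196, 0.0], [-0.196, 0.981, 0.001], [-0.001, 0.001, -1.0]]
ft_force: [0.2, 0.4, -0.8]
opening: 0.02
grasp_force: 58.9
```

```bash
cat >> h.py <<'E'
def rim(c,k,guess,z=.056):
    """centre and diameter of a coloured rim: hull of its mask, cast to the rim plane, circle fit"""
    m=masks(c[0])[k]; best=None
    for t in range(1): 
        ys,xs=np.nonzero(m)
        P=onplane(c,np.c_[xs,ys],z)[:,:2]
        ok=np.linalg.norm(P-guess,axis=1)<.065
        if ok.sum()<20: return None
        H=cv2.convexHull(P[ok].astype(np.float32))
        ce,r=cv2.minEnclosingCircle(H); x=P[ok]
        A=np.c_[x,np.ones(len(x))]; s=np.linalg.lstsq(A,(x**2).sum(1),rcond=None)[0]
        return np.round(ce,4),round(2*r,4),np.round(s[:2]/2,4),int(ok.sum())
E
python3 - <<'E'
from h import *
W=cam("wrist");T=cam("top");S=cam("scene"); s=sense(); print(s["t"],s["tcp_pos"],s["opening"])
for k,g in(("blue",(.472,-.263)),("yellow",(.605,-.266))):
  for n,c in(("t",T),("s",S),("w",W)): print(k,n,rim(c,k,np.array(g)))
for b in blobs(masks(W[0])["blue"],300): print(b,onplane(W,b[0],s["tcp_pos"][2]+.0224).round(4))
cv2.imwrite("pics/w10.png",cv2.resize(W[0],(800,600),interpolation=cv2.INTER_CUBIC))
E
```

```text
31.5833 [ 0.49942154 -0.19273001  0.21617464] 0.019535972670849364
blue t None
blue s (array([ 0.4724, -0.2584]), 0.081, array([ 0.4732, -0.2612]), 83)
blue w (array([ 0.4714, -0.2618]), 0.0787, array([ 0.4713, -0.2616]), 1525)
yellow t None
yellow s (array([ 0.6054, -0.2646]), 0.0817, array([ 0.6054, -0.265 ]), 190)
yellow w (array([ 0.6036, -0.2646]), 0.0799, array([ 0.6027, -0.2652]), 897)
([203.1, 140.3], [169, 106, 70, 71, 1525]) [[ 0.4418 -0.2296  0.2386]]
([328.9, 229.9], [312, 195, 37, 78, 1644]) [[ 0.4728 -0.1634  0.2386]]
([385.6, 226.2], [374, 207, 21, 37, 348]) [[ 0.4655 -0.1368  0.2386]]
([258.6, 253.2], [239, 230, 41, 49, 1363]) [[ 0.4921 -0.1946  0.2386]]
([369.4, 258.4], [345, 246, 38, 39, 307]) [[ 0.484  -0.139   0.2386]]
```

View pics/w10.png

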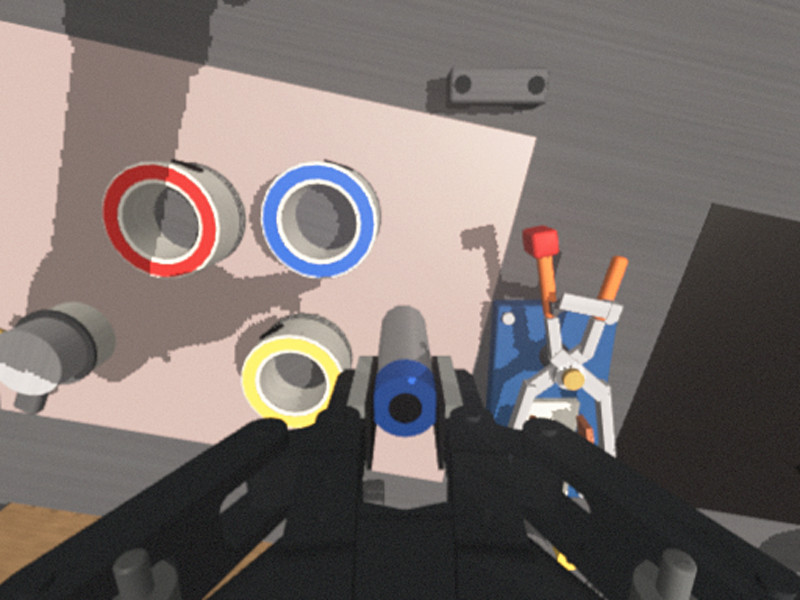

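All pistons are upright and in place, with the blue rim at (320,220). I'll move over it and lower the pin.

Emit:
{"op": "send_rows", "data": {"commands": [[[-0.7,-2.3,0],0,0],[[-0.7,-2.3,0],0,0],[[-0.8,-2.2,0],0,0],[[0,0,-1],0,0],[[0,0,-3],0,0],[[0,0,-3],0,0],[[0,0,-3],0,0],[[0,0,-2.5],0,0],[[0,0,-1],0,0],[[0,0,0],0,0]]}}

```text
t: 32.42
tcp_pos: [0.4753, -0.2605, 0.0787]
orientation: [[-0.98, -0.198, -0.005], [-0.198, 0.98, 0.002], [0.005, 0.003, -1.0]]
ft_force: [-0.4, -0.5, -2.1]
opening: 0.0202
grasp_force: 59.0
```

Emit:
{"op": "send_rows", "data": {"commands": [[[0,0,0],0,0],[[0,0,-0.4],0,0],[[0,0,-0.2],0,0],[[0,0,0],0,0],[[0,0,0],0,0]]}}

```text
t: 32.83
tcp_pos: [0.4771, -0.2626, 0.0761]
orientation: [[-0.981, -0.196, 0.001], [-0.196, 0.981, -0.0], [-0.001, -0.001, -1.0]]
ft_force: [0.3, -0.3, -1.7]
opening: 0.0199
grasp_force: 59.0
```

Emit:
{"op": "send_rows", "data": {"commands": [[[0,0,-0.3],0,0],[[0,0,-0.1],0,0],[[0,0,0],0,0],[[0,0,0],0,0]]}}

```text
t: 33.17
tcp_pos: [0.4765, -0.2624, 0.0713]
orientation: [[-0.981, -0.196, -0.0], [-0.196, 0.981, 0.0], [0.0, 0.0, -1.0]]
ft_force: [-0.2, 0.5, -1.5]
opening: 0.0198
grasp_force: 59.0
```

Emit:
{"op": "send_rows", "data": {"commands": [[[0,0,-0.1],0,0],[[0,0,-0.1],0,0],[[0,0,0],0,0],[[0,0,0],0,0]]}}

```text
t: 33.5
tcp_pos: [0.4768, -0.2625, 0.0696]
orientation: [[-0.981, -0.196, 0.0], [-0.196, 0.981, -0.0], [-0.0, -0.0, -1.0]]
ft_force: [-1.0, 0.2, 0.7]
opening: 0.0199
grasp_force: 59.4
```

Emit:
{"op": "send_rows", "data": {"commands": [[[0,0,0],0,0.3],[[0,0,0],0,0.5],[[0,0,0],0,0.6],[[0,0,0],0,0.6],[[0,0,2],0,0.7],[[0,0,3],0,0.7],[[0,0,4],0,0.7],[[0,0,4],0,0.7],[[2.6,3,0.5],0,0.7],[[2.6,3,0],0,0.7]]}}

```text
t: 34.33
tcp_pos: [0.5301, -0.2055, 0.2089]
orientation: [[-0.982, -0.189, 0.008], [-0.189, 0.982, -0.003], [-0.008, -0.004, -1.0]]
ft_force: [-0.1, 0.6, -1.0]
opening: 0.0604
grasp_force: 0.0
```

Emit:
{"op": "send_rows", "data": {"commands": [[[2.6,3,0],0,0.7],[[2.6,3,0],0,0.7],[[2.6,3,0],0,0.7],[[2.6,3,0],0,0.7],[[2.5,3,0],0,0.7],[[2.5,3.1,0],0,0.7],[[0,0,0],0,0.7],[[0,0,0],0,0.7]]}}

```text
t: 35.0
tcp_pos: [0.6835, -0.0172, 0.2032]
orientation: [[-0.979, -0.202, -0.001], [-0.202, 0.979, 0.001], [0.001, 0.001, -1.0]]
ft_force: [-0.2, -0.3, -1.0]
opening: 0.0598
grasp_force: 0.0
```

```bash
python3 - <<'E'
from h import *
W=cam("wrist");T=cam("top");S=cam("scene"); s=sense(); print(s["t"],s["tcp_pos"])
for k,g,z in(("blue",(.472,-.263),.092),("yellow",(.68,-.022),.106)):
  for n,c in(("t",T),("s",S),("w",W)):
    for b in blobs(masks(c[0])[k],15):
      P=onplane(c,b[0],z)[0]
      if np.linalg.norm(P[:2]-g)<.05: print(n,k,b[0],b[1][4],P.round(4))
E
```

```text
35.15 [ 0.68189563 -0.02333057  0.20424166]
t blue [317.7, 217.4] 188 [ 0.4699 -0.2573  0.092 ]
t blue [319.6, 215.8] 38 [ 0.4748 -0.2635  0.092 ]
s yellow [233.1, 218.3] 81 [ 0.6876 -0.0179  0.106 ]
w yellow [252.8, 191.0] 362 [ 0.6817 -0.0229  0.106 ]
```

Emit:
{"op": "send_rows", "data": {"commands": [[[0.1,0,-3.5],0,0.7],[[0,0,-3.5],0,0.7],[[0,0,-3.2],0,0.7],[[0,0,-2],0,0.7],[[0,0,0],0,0.7],[[0,0,0],0,0.4],[[0,0,0],0,0.2],[[0,0,0],0,0],[[0,0,0],0,0],[[0,0,0],0,0]]}}

```text
t: 35.98
tcp_pos: [0.6855, -0.0221, 0.0853]
orientation: [[-0.981, -0.196, 0.005], [-0.196, 0.981, -0.0], [-0.005, -0.001, -1.0]]
ft_force: [-0.5, -0.4, 6.7]
opening: 0.0198
grasp_force: 58.8
```

Emit:
{"op": "send_rows", "data": {"commands": [[[0,0,0],0,0],[[0,0,0],0,0],[[0,0,0],0,0]]}}

```text
t: 36.23
tcp_pos: [0.6855, -0.0222, 0.0853]
orientation: [[-0.981, -0.196, 0.005], [-0.196, 0.981, -0.0], [-0.005, -0.001, -1.0]]
ft_force: [-0.2, -0.6, 7.0]
opening: 0.0198
grasp_force: 58.8
```

Emit:
{"op": "send_rows", "data": {"commands": [[[0,0,2],0,0],[[0,0,3],0,0],[[0,0,3],0,0],[[0,0,3],0,0],[[-0.5,-1.5,2.5],0,0],[[-1,-3,0],0,0],[[-1,-3.5,0],0,0],[[-1,-3.5,0],0,0],[[-1,-3.5,0],0,0],[[-0.5,-2,0],0,0]]}}

```text
t: 37.07
tcp_pos: [0.631, -0.1973, 0.2179]
orientation: [[-0.982, -0.191, -0.001], [-0.191, 0.982, -0.003], [0.001, -0.003, -1.0]]
ft_force: [-0.5, -1.5, -1.1]
opening: 0.0197
grasp_force: 58.8
```

Emit:
{"op": "send_rows", "data": {"commands": [[[0,0,0],0,0],[[0,0,0],0,0],[[0,0,0],0,0]]}}

```text
t: 37.32
tcp_pos: [0.6339, -0.1899, 0.2173]
orientation: [[-0.98, -0.197, 0.0], [-0.197, 0.98, 0.002], [-0.001, 0.002, -1.0]]
ft_force: [1.1, 0.4, -2.7]
opening: 0.0203
grasp_force: 58.9
```

```bash
python3 - <<'E'
from h import *
W=cam("wrist");T=cam("top");S=cam("scene"); s=sense(); print(s["t"],s["tcp_pos"],s["opening"],s["grasp_force"])
for n,c in(("t",T),("s",S),("w",W)): print(n,rim(c,"yellow",np.array((.605,-.265))))
for b in blobs(masks(W[0])["yellow"],200): print(b,onplane(W,b[0],s["tcp_pos"][2]+.023).round(4),onplane(W,b[0],.056).round(4))
E
```

```text
37.4667 [ 0.63426286 -0.18907807  0.2171536 ] 0.019692619569021165 58.86366426944733
t (array([ 0.5962, -0.294 ]), 0.0523, array([ 0.5992, -0.2846]), 41)
s (array([ 0.6051, -0.2655]), 0.0819, array([ 0.6052, -0.265 ]), 178)
w (array([ 0.6032, -0.2648]), 0.0788, array([ 0.603 , -0.2646]), 1547)
([197.4, 136.1], [163, 101, 71, 72, 1547]) [[ 0.5755 -0.2286  0.2402]] [[ 0.6011 -0.2656  0.056 ]]
```

Emit:
{"op": "send_rows", "data": {"commands": [[[-0.9,-2.6,0],0,0],[[-0.9,-2.5,0],0,0],[[-0.8,-2.5,0],0,0],[[0,0,-1],0,0],[[0,0,-3],0,0],[[0,0,-3],0,0],[[0,0,-3],0,0],[[0,0,-2.5],0,0],[[0,0,-1],0,0],[[0,0,0],0,0]]}}

```text
t: 38.3
tcp_pos: [0.6061, -0.2651, 0.0792]
orientation: [[-0.98, -0.198, -0.006], [-0.198, 0.98, 0.003], [0.005, 0.004, -1.0]]
ft_force: [-0.7, 0.1, -0.8]
opening: 0.0198
grasp_force: 59.0
```

Emit:
{"op": "send_rows", "data": {"commands": [[[0,0,0],0,0],[[0,0,-0.4],0,0],[[0,0,-0.2],0,0],[[0,0,0],0,0],[[0,0,0],0,0]]}}

```text
t: 38.72
tcp_pos: [0.6081, -0.2676, 0.0773]
orientation: [[-0.981, -0.196, 0.001], [-0.196, 0.981, -0.0], [-0.001, -0.001, -1.0]]
ft_force: [0.4, 0.7, -1.8]
opening: 0.0196
grasp_force: 59.0
```

Emit:
{"op": "send_rows", "data": {"commands": [[[0,0,-0.2],0,0],[[0,0,-0.1],0,0],[[0,0,0],0,0],[[0,0,0],0,0]]}}

```text
t: 39.05
tcp_pos: [0.6075, -0.2673, 0.0733]
orientation: [[-0.981, -0.196, -0.0], [-0.196, 0.981, 0.0], [0.0, 0.0, -1.0]]
ft_force: [0.2, -0.4, -0.7]
opening: 0.0197
grasp_force: 59.0
```

Emit:
{"op": "send_rows", "data": {"commands": [[[0,0,-0.1],0,0],[[0,0,-0.05],0,0],[[0,0,0],0,0],[[0,0,0],0,0]]}}

```text
t: 39.38
tcp_pos: [0.6075, -0.2674, 0.0718]
orientation: [[-0.981, -0.196, -0.0], [-0.196, 0.981, 0.0], [0.0, 0.0, -1.0]]
ft_force: [-0.3, 0.5, -2.1]
opening: 0.02
grasp_force: 59.0
```

Emit:
{"op": "send_rows", "data": {"commands": [[[0,0,-0.1],0,0],[[0,0,0],0,0],[[0,0,0],0,0]]}}

```text
t: 39.63
tcp_pos: [0.6079, -0.2675, 0.0713]
orientation: [[-0.981, -0.196, 0.001], [-0.196, 0.981, 0.0], [-0.001, -0.0, -1.0]]
ft_force: [-1.2, 0.7, 0.5]
opening: 0.0197
grasp_force: 59.3
```

Emit:
{"op": "send_rows", "data": {"commands": [[[0,0,0],0,0.3],[[0,0,0],0,0.5],[[0,0,0],0,0.6],[[0,0,0],0,0.6],[[0,0,2],0,0.7],[[0,0,3],0,0.7],[[0,0,4],0,0.7],[[0,0,4],0,0.7],[[0,3,0],0,0.7],[[0,4,0],0,0.7]]}}

```text
t: 40.47
tcp_pos: [0.6085, -0.2031, 0.2049]
orientation: [[-0.982, -0.187, 0.007], [-0.187, 0.982, -0.005], [-0.006, -0.007, -1.0]]
ft_force: [1.2, 1.1, -0.8]
opening: 0.0599
grasp_force: 0.0
```

Emit:
{"op": "send_rows", "data": {"commands": [[[0,4,0],0,0.7],[[0,3,0],0,0.7],[[0,0,0],0,0.7],[[0,0,0],0,0.7]]}}

```text
t: 40.8
tcp_pos: [0.608, -0.1244, 0.2008]
orientation: [[-0.98, -0.201, 0.0], [-0.201, 0.98, 0.001], [-0.0, 0.001, -1.0]]
ft_force: [-0.7, -2.1, -0.2]
opening: 0.0598
grasp_force: 0.0
```

```bash
python3 - <<'E'
from h import *
S=cam("scene");T=cam("top"); s=sense(); print(s["t"],s["tcp_pos"],s["opening"])
a=cv2.resize(S[0][120:280,180:300],(450,600),interpolation=cv2.INTER_CUBIC)
b=cv2.resize(T[0][130:240,235:370-71],(350,600),interpolation=cv2.INTER_CUBIC)
cv2.imwrite("pics/e.png",cv2.resize(np.hstack([a,cv2.resize(T[0][150:240,285:375],(350,350),interpolation=cv2.INTER_CUBIC).repeat(1,0) if 0 else np.vstack([cv2.resize(T[0][150:240,285:375],(350,350),interpolation=cv2.INTER_CUBIC),np.zeros((250,350,3),np.uint8)])]),(800,600)))
for b in blobs(masks(T[0])["red"],30): print(b[0])
E
```

```text
40.9 [ 0.60742894 -0.12878141  0.20099062] 0.05973954228095132
[32.9, 207.0]
[128.8, 139.3]
[496.6, 201.5]
[351.8, 209.9]
[118.9, 230.1]
```

View pics/e.png

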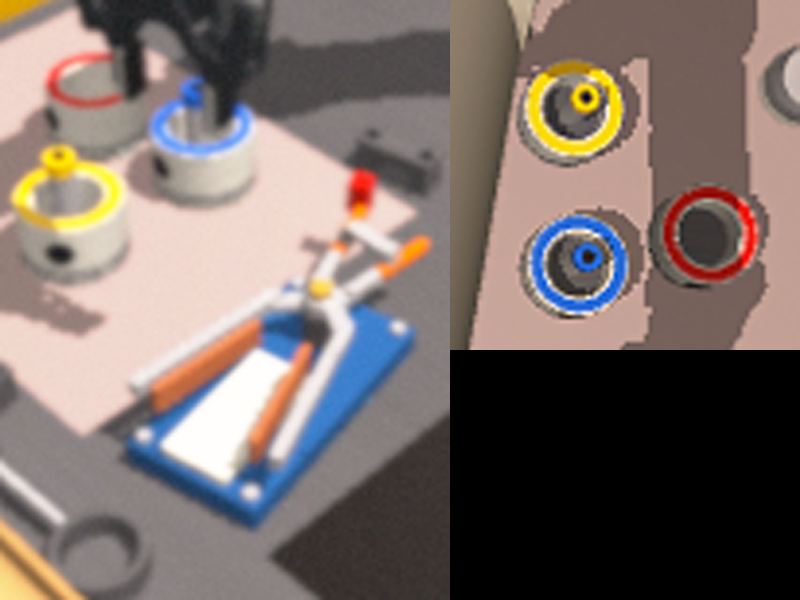

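Both pins stand upright in the pistons of their own colour, the clamp is open and empty, and the rod is home. The robot is touching nothing, so I'll hand in.

```bash
python3 -c "
from workcell import hand_in
print(hand_in())"
```

```text
the job is handed in; nothing more can be done
None
```

The job is handed in: both pins present (blue and yellow) were clamped and tested with the rod at its middle click for about two seconds, then released. They now stand in their matching pistons with the clamp open and the rod home. The first squeeze did not hold, but the second caught on the second tooth, before the tester was switched on.

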